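# Locate module carriers on a thermal test base and clamp them

## Robot

A 7-joint arm with a two-finger parallel gripper is mounted at the origin on a cart in front of the work surface, level with it; the furniture and walls round the work are solid. World frame = base frame: x ahead of the robot, y to its left, z up, the work surface at z = 0. Lengths are in mm, angles in rad, forces in N, time in s.
With the tool pointing down it reaches from about 400 to 900 mm from the base axis. Payload 5.6 kg.
Tool frame: the origin (TCP) lies between the finger pads; the fingertips stand 8 mm ahead of it and the grasp point (between the pads) lies 11 mm behind it; x points along the fingers, y is the direction in which the jaws open and shut, and the axes are right-handed (so a half turn about x gives the same grasp; the last joint's range is limited). The gripper opens to 92 mm and grips with 3 to 60 N. Pads are 20 mm wide; open, the fingers measure 128 mm over their backs; the gripper's body (75 mm by 189 mm) begins 69 mm behind the grasp point.
Start: joints at [-1.208, 0.468, -0.012, 1.603, 0.006, 1.071, -0.056], TCP at [256.632, 597.202, 184.892] pointing down, gripper open.
Joint ranges: [-2.53, 2.53], [-0.31, 2.02], [-1.57, 1.55], [0.28, 2.44], [-1.29, 4.43], [0.15, 1.84], [-2.92, 2.92]. Speed limits (rad/s): [2.57, 2.57, 3.14, 3.14, 3.14, 3.14, 3.14].

## Interface

Orientations are given as a unit quaternion [w, x, y, z].
In Python, from cell import * gives the robot as it stands. The module is installed in compiled form; this text tells all that it offers.
- The arm moves only by the tool step_arm, never from a script. Its argument "increments" is text: rows parted by semicolons, each of 6 numbers parted by spaces: the shift along the tool's x, y, z in m, then the turn, a rotation vector about the tool's x, y, z in degrees. In form: tx ty tz wx wy wz; .... A call has 1 to 20 rows; each row is the pose to reach, as a shift and turn from the pose measured when the call began, along the tool's axes at that moment; what a row does not reach only later rows make up. A row lasts 1/12 s, in which the tool goes at most 41.7 mm and 7.16 degrees, less where a joint would pass 70% of its speed; a pose out of reach is approached as far as the arm can. A call with a gripper value outside its range is refused whole. "gripper" is the opening, from 0 (shut) to 1 (fully open), set as the call begins (left out, the last holds). The fingers move at their own pace and stop on an object; "newtons" is the grip in N (left out, the last holds). Time passes only in rows, so rows that repeat a pose let the fingers close. It gives the time, the measured TCP pose, the force and the opening at its end, in the units of the state.
- observe(): the state, without advancing time (a new reading comes with each control period).
- camera(name): name is "scene" or "top" or "wrist"; returns a dict with "img" (384x512x3 uint8, blue, green, red), "fx", "fy", "cx", "cy" (pixels), "k1" (the pictures are not rectified: a ray, as slopes to the right and down, at radius r is drawn at 1 + k1 r^2 times it, then the intrinsics apply), "R" (3x3) and "t" (3): a world point X has camera coordinates R X + t; the wrist camera has in their place "hand_eye" (4x4, takes a point from camera to tool coordinates, whose origin is the TCP and whose axes are the tool frame's). Camera axes: x right, y down, z forward; pixel columns grow to the right and rows downward; lengths in mm; the calibration is good to about 2 mm. A picture is of the moment at which its call begins: read the wrist's pose just before it. There is no depth.
- hand_in(): hands the job in, once; it reports no verdict.
The state is a dict: "time_s": time; "joint_positions": joint angles; "qvel": joint speeds; "tau": joint torques, N m; "position": TCP position; "ee_rot": TCP orientation; "contact_force": force on the tool from outside, world axes, zero at the start; "wrist_torque": the same for the moment, N m; "grip_width": opening from 0.0 (shut) to 1.0 (fully open).
Only numpy, scipy, OpenCV 4.12 (cv2) and the standard library are available. Lean on these libraries where they do the work, as an engineer would, in place of code of your own. Each camera call takes 0.05 s, during which the arm holds its last target. There are 200 camera calls.

## Task

Get the clamping base ready for the thermal test: first take the screwdriver and the small loupe off its deck and lay them on the mat beside it. Then bring every module carrier that is there to the base, slide it in under the raised clamp bar with its back edge towards the fence, and nudge it until its hole drops over a locating pin (any free pin) and it lies flat and square on the deck. Last, turn the clamp screw clockwise by its upright lever until it is snug and the bar holds the carriers, fold the lever down flat, and leave everything else on the bench alone.

Things in the scene. Friction and masses are not known exactly. Their poses are not given: they have to be found in the camera images.
- clamp_base: Fixed aluminium clamping base with a flat deck, 150 mm (x) by 270 mm (y), deck top 20 mm above the mat. Origin: centre of its underside, on the mat; +x points to the clamp bar side. A fence 7 mm high stands on the deck, its front face at x = +40 mm. Three locating pins stand in front of it. Guide posts of the bar at x = 50, y = +-114 mm.
- pin1 (a point): Foot, on the deck (20 mm above the mat), of the left locating pin: 8 mm thick, 3.4 mm high with a conical tip. In the base's frame at x = 15.4, y = +80 mm, so 24.6 mm in front of the fence.
- pin2 (a point): The same for the middle pin: base frame x = 15.4, y = 0 mm.
- pin3 (a point): The same for the right pin: base frame x = 15.4, y = -80 mm.
- clamp_bar: Steel bar 36 mm (x) by 252 mm (y) by 12 mm over the fence. Origin: middle of its underside, on the screw axis, at x = +50 mm of the base. It overhangs the deck from x = +30 mm on, so 9 mm of a located carrier lies under it. Its underside starts 15.5 to 16.5 mm above the deck; the screw lowers it 1.84 mm per rad until it presses on the carriers.
- clamp_screw (a joint): Coarse clamp screw, upright through the middle of the bar. Reads 0 (bar fully up) to 4.71 rad (end stop); grows as it is turned clockwise seen from above. Starts at 0 to 0.5. The bar meets seated carriers at about 4.63; snug is turned on from there to the stop, near 4.7. It turns stiffly (0.12 N m) and stays where it is left.
- clamp_lever (a joint): Flip lever hinged on the head of the clamp screw: 0 = upright (starts at 0 to 0.15 rad), 1.57 = folded down flat. It turns with the screw: at screw reading t it folds towards the base's +x direction turned clockwise by t (at 4.71 towards the base's +y, along the bar). Stays where it is left; 0.05 N m moves it. Upright, it is the handle for turning the screw.
- lever_pivot (a point): Point on the screw's axis where the lever is hinged, 25 mm above the bar's underside (61.5 mm above the mat when the bar is fully up); it sinks with the bar. The lever's blade, 9 mm thick in the folding direction and 19 mm wide, reaches from 12 to 71 mm from this point.
- lever_tip (a point): Free end of the flip lever, 70 mm from lever_pivot along the blade.
- driver_1: Precision screwdriver that lies on the base's deck at the start, 145 mm long, 14 mm thick. Origin: middle of its length, on its underside. Its y axis runs along it: the 14 mm square handle from y = -14 to +70 mm, the thin blade on the -y side. The mat is free just left of the base, up to about y = 0.31 (x 0.36 to 0.55) in the world.
- loupe: Small square pocket loupe, 30 by 34 mm and 14 mm high, that lies on the base's deck at the start. Origin: centre of its underside.
- attenuator: Small black instrument block with a dial, 24 by 68 by 29 mm, on the mat to the right: a bystander that must be left alone. Origin: centre of its underside.
- carrier_1: Module carrier: aluminium plate 84 mm (x) by 60 mm (y) by 8 mm with a finned block, 40 mm (x) by 20 mm (y), standing 23 mm above the plate with its centre at x = -16 mm: hold it there, across the 20 mm. 0.16 to 0.26 kg. Origin: centre of the plate's underside. The plate's +x edge is its back edge, which goes to the fence. May be absent.
- carrier_1_hole (a point): Centre of the carrier's locating hole, at the plate's underside: 10.5 mm wide, right through, at x = +18 mm of the carrier, 24 mm from its back edge.
- carrier_2: A second module carrier, like carrier_1.
- carrier_2_hole (a point): The locating hole of carrier_2, as for carrier_1.
- carrier_3: A third module carrier, like carrier_1.
- carrier_3_hole (a point): The locating hole of carrier_3, as for carrier_1.
There are look-alikes about, which are no part of the job. Leave any blue or yellow look-alike of the carrier_2 alone.

How it is judged:
By the outcome, as a careful person would: the job done as asked, in the order asked, and still so for the second after the job is handed in, with the robot touching nothing.
Of carrier_1, carrier_2, carrier_3 only 2 to 3 are there at a start; the rules pass over those that are not, and their reading is None.
At some moment in a run one of carrier_1, carrier_2, carrier_3, driver_1, loupe may be knocked a few centimetres aside while the robot is not near it.
Once in a run the grip may slacken for a moment while it holds something.
It also fails if it takes over 210 s, if anything falls off the work surface, if the arm or the gripper's body presses on something with over 40 N, if the wrist force passes 120 N, or if a joint passes its speed limit or range.

## Working session

There is one attempt and no reset: what is moved stays moved. The work goes in short steps, Python scripts to look and compute and a tool call to move; the robot and the scene stay as the last step left them, time stands still between calls to the robot, and variables do not carry over. Pictures are saved under pics/ and viewed, about 12 in all and at most 16, crops included, and the job is handed in when it is done.

Besides the shell and the picture viewer there is one more tool, called after "Emit:" as a command line: name --argument value ..., lists and objects as JSON in quotes. step_arm: Moves the arm, as the interface text tells. Its arguments: {"type":"object","properties":{"increments":{"type":"string"},"gripper":{"type":"number"},"newtons":{"type":"number"}},"required":["increments"]}

```bash
mkdir -p pics
cat > h.py <<'E'
from cell import *
import numpy as np, cv2
from scipy.spatial.transform import Rotation as Ro
def rot(o): 
    q=np.array(o['ee_rot']).ravel(); return Ro.from_quat([q[1],q[2],q[3],q[0]]).as_matrix()
def cam(name):
    o=observe(); c=camera(name)
    if name=='wrist':
        T=np.eye(4); T[:3,:3]=rot(o); T[:3,3]=o['position']; M=np.linalg.inv(T@np.array(c['hand_eye']))
        c['R']=M[:3,:3]; c['t']=M[:3,3]
    c['R']=np.array(c['R']); c['t']=np.array(c['t']).ravel()
    return c
def save(c,f):
    import pickle; pickle.dump(c,open('pics/'+f+'.pkl','wb')); cv2.imwrite('pics/'+f+'.png',c['img'])
def load(f):
    import pickle; return pickle.load(open('pics/'+f+'.pkl','rb'))
def proj(c,X):
    X=np.atleast_2d(X)@c['R'].T+c['t']; s=X[:,:2]/X[:,2:]; s=s*(1+c['k1']*(s**2).sum(1,keepdims=True))
    return s*[c['fx'],c['fy']]+[c['cx'],c['cy']]
def unproj(c,uv,z):
    d=(np.atleast_2d(uv).astype(float)-[c['cx'],c['cy']])/[c['fx'],c['fy']]; s=d.copy()
    for _ in range(20): s=d/(1+c['k1']*(s**2).sum(1,keepdims=True))
    r=np.c_[s,np.ones(len(s))]@c['R']; C=-c['R'].T@c['t']
    return C+r*((z-C[2])/r[:,2])[:,None]
def inc(dp,o=None):  # world shift mm -> tool m
    o=o or observe(); return np.round(rot(o).T@np.array(dp)/1000,4)
E
python3 - <<'E'
from h import *
np.set_printoptions(precision=3,suppress=True)
o=observe(); print(o); print(rot(o))
for n in ['scene','top','wrist']:
    c=cam(n); save(c,n+'0'); print(n,c['fx'],c['k1'],-c['R'].T@c['t'])
a=[cv2.imread(f'pics/{n}0.png') for n in ('scene','top')]
cv2.imwrite('pics/s0.png',cv2.resize(a[0],(800,600)));cv2.imwrite('pics/t0.png',cv2.resize(a[1],(800,600)))
E
```

```text
{'time_s': 0.0, 'joint_positions': array([-1.208,  0.468, -0.012,  1.604,  0.006,  1.071, -0.056]), 'qvel': array([-0.   , -0.   ,  0.001, -0.001,  0.   ,  0.004, -0.   ]), 'tau': array([ -0.   , -52.058,  -0.013, -24.374,  -0.057,   0.017,   0.   ]), 'position': array([256.357, 596.621, 183.956]), 'ee_rot': array([ 0.693,  0.142,  0.693, -0.143]), 'contact_force': array([ 0.702,  0.808, -1.158]), 'wrist_torque': array([ 0.017, -0.028,  0.029]), 'grip_width': 1.0001700682880958}
[[-0.001  0.395  0.919]
 [-0.002  0.919 -0.395]
 [-1.    -0.002  0.   ]]
scene 399.02748241374303 -0.14038635518978 [  -90.724 -1009.358   718.649]
top 350.05829496524876 -0.08702535281758476 [ 309.477   71.813 1337.685]
wrist 278.569130389272 -0.05989997200102077 [180.411 629.369 382.027]
```

View pics/s0.png

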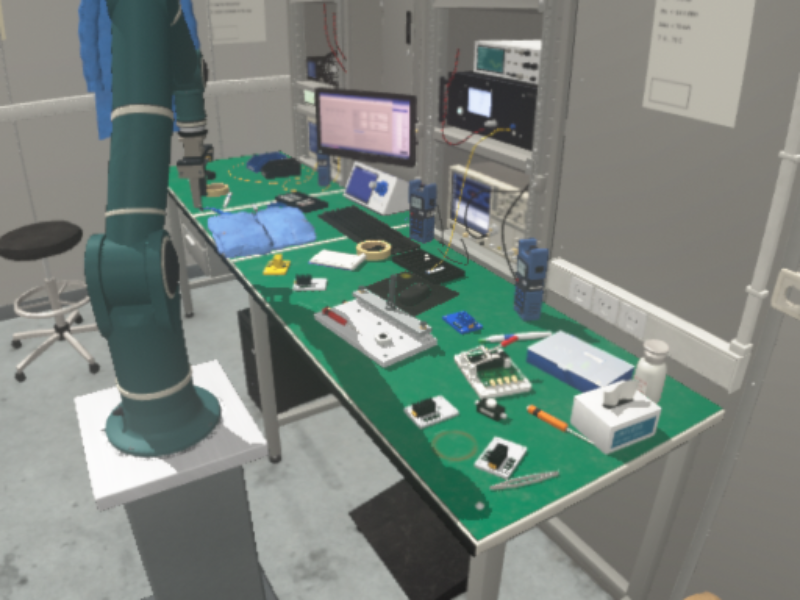

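View pics/t0.png

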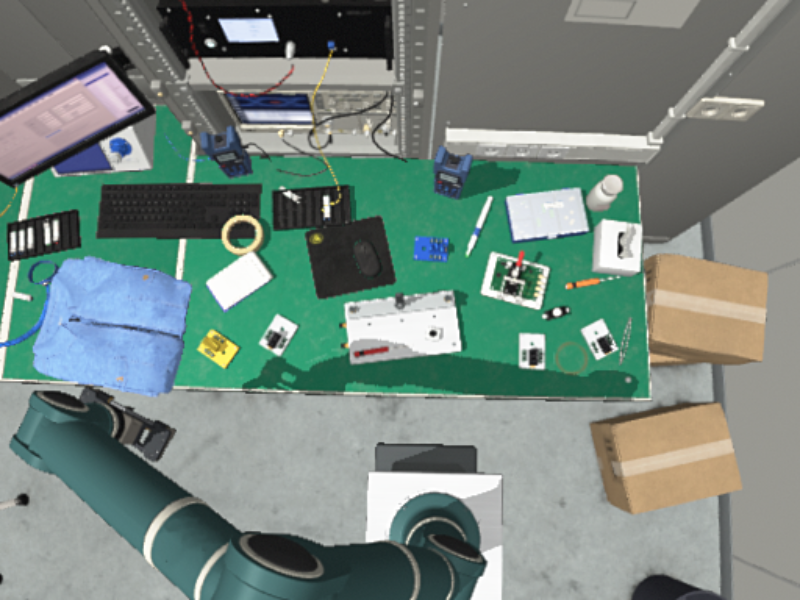

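The scene view shows the base at about (380,325) with the red screwdriver and the loupe on its deck. The top view shows three white carriers at (280,335), (531,350) and (601,340). The look-alikes are yellow at (218,348) and blue at (432,249), and the attenuator is the black block at (556,313). I'll enlarge to confirm.

Run:
```python
from h import *
c=load('top0'); im=c['img']
a=cv2.resize(im[183:243,122:302],None,fx=4.44,fy=4.44,interpolation=cv2.INTER_CUBIC)
b=cv2.resize(im[183:243,242:422],None,fx=4.44,fy=4.44,interpolation=cv2.INTER_CUBIC)
cv2.imwrite('pics/crop0.png',np.vstack([a,b])); print(a.shape)
```

```text
(266, 799, 3)
```

View pics/crop0.png

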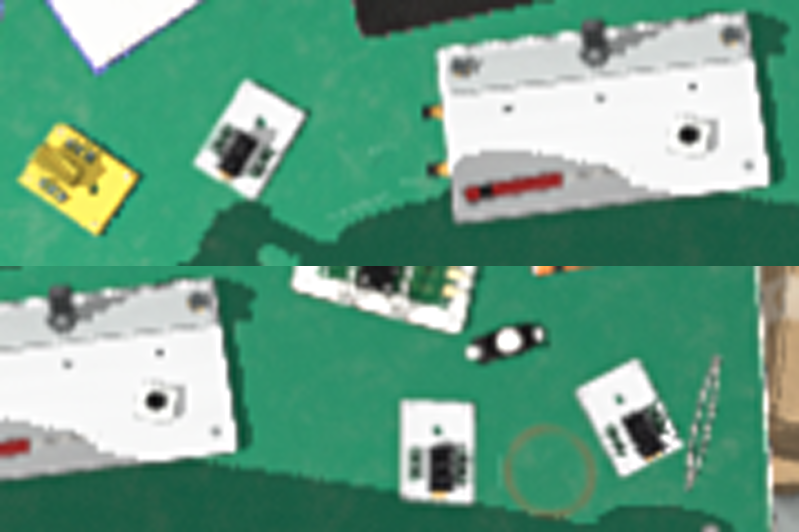

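Run:
```python
from h import *
np.set_printoptions(precision=1,suppress=True)
c=load('top0')
P=lambda l,z,ox=122,dy=0: unproj(c,(np.array(l)-[0,dy])/4.44+[ox,183],z)
pins=P([(508,108),(600,98),(692,87)],23); print('pins',pins)
print('deck',P([(455,220),(768,185)],20))
print('postcap',P([(462,66),(733,35)],50)); print('lever',P([(596,30)],110))
print('driver butt/handle end/..',P([(466,194),(560,180)],30))
print('loupe',P([(689,134)],34))
print('c L corners lft,top,right,bottom',P([(195,160),(248,82),(306,115),(252,198)],8)); print('blk',P([(238,152)],31))
print('c M corners',P([(401,402),(474,403),(473,504),(401,500)],8,242,266),'blk',P([(441,468)],31,242,266),P([(437,430)],8,242,266))
print('c R corners',P([(577,388),(637,361),(682,448),(624,475)],8,242,266),'blk',P([(645,434)],31,242,266),P([(619,399)],8,242,266))
print('att',P([(508,342)],29,242,266))
```

```text
pins [[500.5 167.3  23. ]
 [511.1  88.9  23. ]
 [522.5  10.3  23. ]]
deck [[404.1 208.9  20. ]
 [440.3 -55.7  20. ]]
postcap [[531.3 205.4  50. ]
 [563.4 -22.4  50. ]]
lever [[553.   92.4 110. ]]
driver butt/handle end/.. [[425.4 199.5  30. ]
 [439.3 120.7  30. ]]
loupe [[480.5  12.8  34. ]]
c L corners lft,top,right,bottom [[450.3 437.9   8. ]
 [519.7 396.1   8. ]
 [492.1 343.4   8. ]
 [418.9 385.9   8. ]]
blk [[455.7 395.1  31. ]]
c M corners [[ 487.  -200.1    8. ]
 [ 487.5 -263.7    8. ]
 [ 400.4 -261.2    8. ]
 [ 402.6 -199.1    8. ]] blk [[ 428.6 -228.7   31. ]] [[ 463.4 -231.1    8. ]]
c R corners [[ 502.6 -354.7    8. ]
 [ 527.6 -409.     8. ]
 [ 452.  -445.9    8. ]
 [ 427.7 -393.6    8. ]] blk [[ 460.9 -405.1   31. ]] [[ 493.7 -391.6    8. ]]
att [[ 538.1 -289.1   29. ]]
```

The three white carriers have a black finned block and a hole, so they fit the description; the yellow and blue look-alikes are excluded. The base yaw comes out at about 8°, with its centre near (496,87). Next I move above the screwdriver.

Emit:
step_arm --increments "-0.045 -0.332 0.334 57 0 0;-0.045 -0.332 0.334 57 0 0;-0.045 -0.332 0.334 57 0 0;-0.045 -0.332 0.334 57 0 0;-0.045 -0.332 0.334 57 0 0;-0.045 -0.332 0.334 57 0 0;-0.045 -0.332 0.334 57 0 0;-0.045 -0.332 0.334 57 0 0;-0.045 -0.332 0.334 57 0 0;-0.045 -0.332 0.334 57 0 0;-0.045 -0.332 0.334 57 0 0;-0.045 -0.332 0.334 57 0 0;-0.045 -0.332 0.334 57 0 0;-0.045 -0.332 0.334 57 0 0;-0.045 -0.332 0.334 57 0 0;-0.045 -0.332 0.334 57 0 0" --gripper 0.5

```text
time_s: 1.48
position: [431.5, 161.4, 229.3]
ee_rot: [0.541, 0.454, 0.541, -0.456]
contact_force: [-0.7, -0.8, 0.2]
grip_width: 0.502
```

Run:
```python
from h import *
o=observe(); print(o['position'],rot(o)[:,1],o['time_s'])
c=cam('wrist'); save(c,'w1'); cv2.imwrite('pics/w1b.png',cv2.resize(c['img'],(800,600),interpolation=cv2.INTER_CUBIC))
```

```text
[431.54338454 161.38319889 229.32138806] [ 0.98508557  0.17205989 -0.00134806] 1.4833
```

View pics/w1b.png

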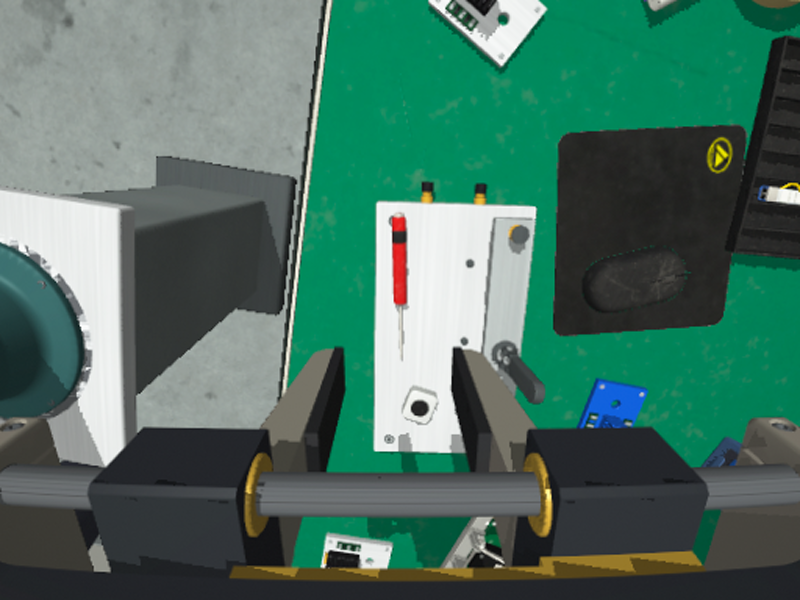

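The wrist view shows the driver with its butt at (399,214) and tip at (402,360), the loupe at (419,405), pins at (470,264) and (464,341), and deck corners at (377,202) and (375,450).

Run:
```python
from h import *
np.set_printoptions(precision=1,suppress=True)
c=load('w1'); s=.64
P=lambda l,z: unproj(c,np.array(l)*s-0.18,z)
print('pins',P([(470,264),(464,341)],23)); print('deck',P([(377,202),(536,207),(375,450)],20))
print('driver',P([(399.5,214),(400,304)],30),P([(402,360)],27))
print('loupe',P([(421,402)],34), P([(410,388),(438,393),(434,424),(403,419)],34))
print('lever tip,pivot',P([(541,392)],130),P([(505,353)],61))
print('post',P([(518,233)],60))
print('carrierL', P([(430,5),(547,13),(502,69)],8))
```

```text
pins [[499.3 168.7  23. ]
 [510.6  91.   23. ]]
deck [[403.2 210.2  20. ]
 [548.7 231.5  20. ]
 [443.1 -53.4  20. ]]
driver [[425.2 204.   30. ]
 [440.4 120.3  30. ]] [[452.7  61.7  27. ]]
loupe [[479.4  22.1  34. ]] [[465.5  35.9  34. ]
 [494.5  35.1  34. ]
 [497.6  -1.1  34. ]
 [464.8  -0.7  34. ]]
lever tip,pivot [[553.8  99.8 130. ]] [[541.6 100.   61. ]]
post [[526.1 208.8  60. ]]
carrierL [[420.5 381.9   8. ]
 [521.2 394.8   8. ]
 [492.7 343.1   8. ]]
```

Emit:
step_arm --increments "0.1 0.0015 0 0 0 0;0.16 0.0015 0 0 0 0;0.16 0.0015 0 0 0 0;0.18 0.0015 0 0 0 0;0.19 0.0015 0 0 0 0;0.1985 0.0015 0 0 0 0;0.1985 0.0015 0 0 0 0;0.1985 0.0015 0 0 0 0;0.1985 0.0015 0 0 0 0"

```text
time_s: 2.28
position: [434.2, 162.2, 32.4]
ee_rot: [0.542, 0.455, 0.541, -0.454]
contact_force: [0.6, 0.6, 0.7]
grip_width: 0.501
```

Emit:
step_arm --increments "0 0 0 0 0 0;0 0 0 0 0 0;0 0 0 0 0 0;0 0 0 0 0 0;0 0 0 0 0 0;0 0 0 0 0 0;0 0 0 0 0 0;0 0 0 0 0 0;-0.02 0 0 0 0 0;-0.04 0 0 0 0 0;-0.06 0 0 0 0 0;-0.06 0 0 0 0 0;-0.06 0 0 0 0 0" --gripper 0.02 --newtons 25

```text
time_s: 3.37
position: [434.7, 162.7, 93.0]
ee_rot: [0.542, 0.456, 0.541, -0.454]
contact_force: [-0.9, -0.6, 0.6]
grip_width: 0.021
```

Gripper closed on nothing, so I look.

Run:
```python
from h import *
o=observe(); print(o['position'],rot(o)[:,1],o['time_s'])
c=cam('wrist'); save(c,'w2'); cv2.imwrite('pics/w2b.png',cv2.resize(c['img'],(800,600),interpolation=cv2.INTER_CUBIC))
```

```text
[434.67063899 162.66725929  92.97505591] [0.98495358 0.17278315 0.00352542] 3.3667
```

View pics/w2b.png

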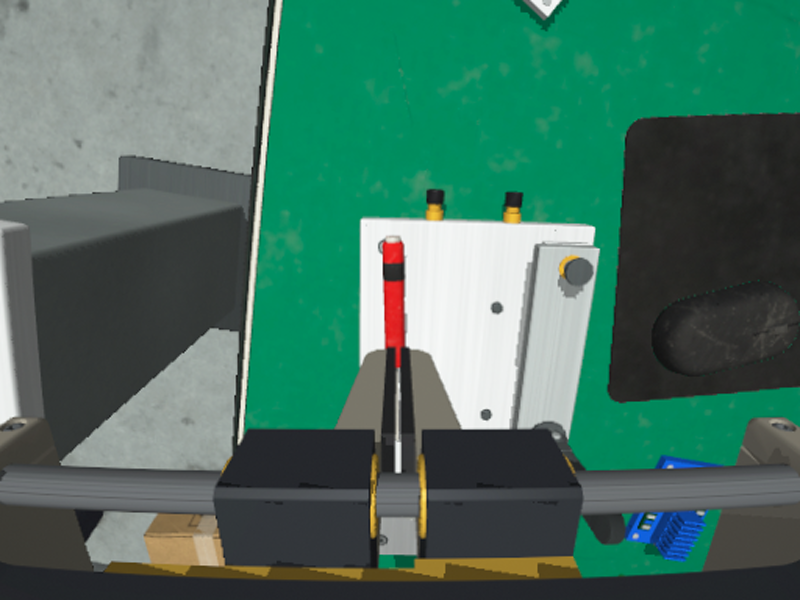

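Run:
```python
from h import *
np.set_printoptions(precision=1,suppress=True)
c=load('w2'); P=lambda l,z: unproj(c,np.array(l)*.64-0.18,z)
o=observe(); print('tcp px',proj(c,o['position'])/.64, 'tip',proj(c,o['position']+rot(o)[:,0]*8)/.64)
print('C',-c['R'].T@c['t'])
print('driver if on deck',P([(393,240),(404,366)],30),'if lifted ~60',P([(393,240),(404,366)],90))
print('deck',P([(361,219),(595,227)],20)); print('pins',P([(496,308),(486,414)],23))
c=load('w1');o1=np.array([431.54,161.38,229.32]); print('w1 tip px',proj(c,o1-[0,0,8])/.64)
```

```text
tcp px [[396.8 343.3]] tip [[396.7 337.3]]
C [419.1 243.2 291. ]
driver if on deck [[424.5 202.7  30. ]
 [445.8 122.1  30. ]] if lifted ~60 [[423.3 212.   90. ]
 [439.6 150.   90. ]]
deck [[403.1 210.6  20. ]
 [548.4 231.6  20. ]]
pins [[498.1 169.6  23. ]
 [510.   92.1  23. ]]
w1 tip px [[398.4 337.4]]
```

The fingers probably just closed too slowly; the driver still lies in place. I'll go back down and wait longer.

Emit:
step_arm --increments "0 0 0 0 0 0;0 0 0 0 0 0;0 0 0 0 0 0;0 0 0 0 0 0;0 0 0 0 0 0;0 0 0 0 0 0;0 0 0 0 0 0;0 0 0 0 0 0;0.03 0 0 0 0 0;0.05 0 0 0 0 0;0.06 0 0 0 0 0;0.064 0 0 0 0 0;0.064 0 0 0 0 0;0.064 0 0 0 0 0" --gripper 0.4

```text
time_s: 4.58
position: [434.6, 162.4, 28.7]
ee_rot: [0.542, 0.456, 0.541, -0.454]
contact_force: [-0.7, 0.0, 0.8]
grip_width: 0.398
```

Emit:
step_arm --increments "0.001 0 0 0 0 0;0.001 0 0 0 0 0;0.001 0 0 0 0 0;0.001 0 0 0 0 0;0.001 0 0 0 0 0;0.001 0 0 0 0 0;0.001 0 0 0 0 0;0.001 0 0 0 0 0;0.001 0 0 0 0 0;0.001 0 0 0 0 0;0.001 0 0 0 0 0;0.001 0 0 0 0 0;0.001 0 0 0 0 0;0.001 0 0 0 0 0" --gripper 0.02 --newtons 25

```text
time_s: 5.75
position: [434.6, 162.4, 27.6]
ee_rot: [0.542, 0.456, 0.541, -0.454]
contact_force: [-0.6, -0.5, -0.2]
grip_width: 0.019
```

Run:
```python
from h import *
c=cam('wrist'); save(c,'w3'); t=cam('top'); save(t,'t3')
a=cv2.resize(c['img'],None,fx=1.17,fy=1.17); b=cv2.resize(t['img'][183:243,202:322],(599,300),interpolation=cv2.INTER_CUBIC)
a=cv2.resize(c['img'][80:330,120:420],(599,499)); 
cv2.imwrite('pics/x3.png',np.vstack([a[:300],b]))
o=observe(); p=o['position']
print(proj(c,p-[0,0,8])); print((proj(t,p)-[202,183])*4.99)
```

```text
[[254.91508035 215.96333737]]
[[174.57700886 207.53260124]]
```

View pics/x3.png

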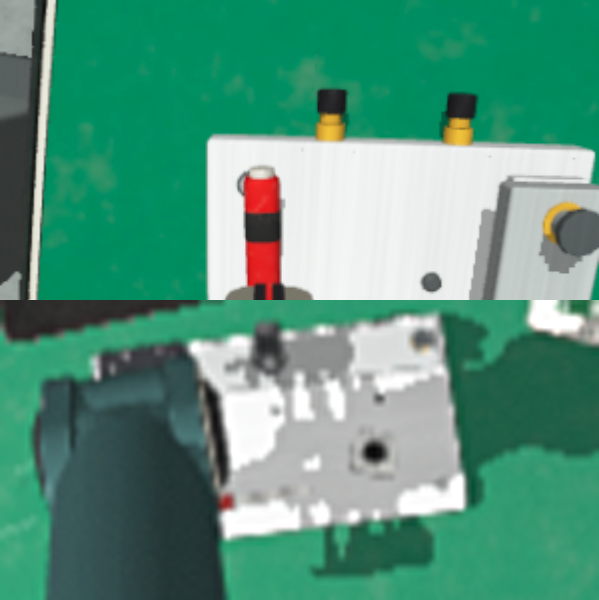

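Run:
```python
from h import *
c=load('w3'); cv2.imwrite('pics/x4.png',cv2.resize(c['img'][150:280,200:330],(780,600)[:1]+(600,),interpolation=cv2.INTER_CUBIC))
```

```text
(no output)
```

View pics/x4.png

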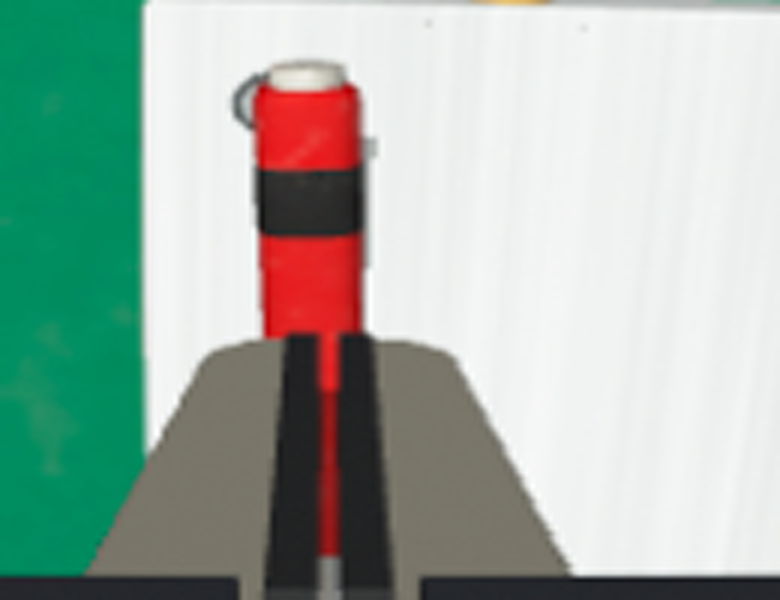

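Run:
```python
from h import *
np.set_printoptions(precision=1,suppress=True)
c=load('w3'); o=observe(); print(o['position'],o['joint_positions'])
for z in (20,27,34,40,50): print(z,unproj(c,[(255,223.7),(250.5,223.0),(255,270),(251.5,168)],z)[:,:2].ravel())
print(np.array(c['hand_eye']))
```

```text
[434.5 162.4  27.6] [-0.7  0.4  0.3  2.2 -0.2  0.6 -0. ]
20 [435.7 156.  432.1 156.  443.1 114.1 425.3 200.2]
27 [435.1 159.  431.6 159.  442.3 118.5 425.1 201.7]
34 [434.6 162.  431.2 161.9 441.5 122.9 424.9 203.1]
40 [434.1 164.5 430.8 164.5 440.8 126.7 424.7 204.4]
50 [433.3 168.7 430.2 168.7 439.6 132.9 424.4 206.5]
[[  -0.    -0.3    1.  -198. ]
 [   1.    -0.     0.    -0.7]
 [   0.     1.     0.3  -82.2]
 [   0.     0.     0.     1. ]]
```

The finger gap in the picture puts the visible fingertips above the handle, about 30 mm short of the stated place. I'll open and feel downwards in small steps, watching the force.

Emit:
step_arm --increments "0 0 0 0 0 0;0 0 0 0 0 0;0 0 0 0 0 0;0 0 0 0 0 0;0 0 0 0 0 0;0 0 0 0 0 0;0 0 0 0 0 0;0 0 0 0 0 0;0.002 0 0 0 0 0;0.004 0 0 0 0 0;0.006 0 0 0 0 0;0.006 0 0 0 0 0" --gripper 0.4

```text
time_s: 6.85
position: [434.2, 162.3, 21.2]
ee_rot: [0.542, 0.455, 0.541, -0.454]
contact_force: [-0.1, 0.8, 0.7]
grip_width: 0.405
```

Emit:
step_arm --increments "0.002 0 0 0 0 0;0.004 0 0 0 0 0;0.006 0 0 0 0 0;0.006 0 0 0 0 0;0.006 0 0 0 0 0"

```text
time_s: 7.27
position: [434.1, 162.2, 15.0]
ee_rot: [0.542, 0.455, 0.541, -0.455]
contact_force: [0.2, 1.0, -0.0]
grip_width: 0.4
```

No contact at z=15, where nominal tips would be inside the deck. So the fingers really are shorter than stated; I continue probing.

Emit:
step_arm --increments "0.002 0 0 0 0 0;0.004 0 0 0 0 0;0.006 0 0 0 0 0;0.007 0 0 0 0 0;0.007 0 0 0 0 0"

```text
time_s: 7.68
position: [433.9, 162.1, 7.7]
ee_rot: [0.542, 0.455, 0.541, -0.455]
contact_force: [0.2, 0.9, -0.8]
grip_width: 0.402
```

Emit:
step_arm --increments "0.001 0 0 0 0 0;0.002 0 0 0 0 0;0.003 0 0 0 0 0;0.004 0 0 0 0 0;0.004 0 0 0 0 0"

```text
time_s: 8.1
position: [433.8, 162.0, 3.6]
ee_rot: [0.542, 0.455, 0.541, -0.455]
contact_force: [0.9, 0.3, -0.0]
grip_width: 0.401
```

Emit:
step_arm --increments "0.001 0 0 0 0 0;0.002 0 0 0 0 0;0.003 0 0 0 0 0;0.004 0 0 0 0 0;0.004 0 0 0 0 0"

```text
time_s: 8.52
position: [433.7, 162.0, -0.6]
ee_rot: [0.542, 0.455, 0.541, -0.455]
contact_force: [0.5, 0.3, -0.9]
grip_width: 0.402
```

Emit:
step_arm --increments "0.001 0 0 0 0 0;0.002 0 0 0 0 0;0.003 0 0 0 0 0;0.003 0 0 0 0 0;0.003 0 0 0 0 0"

```text
time_s: 8.93
position: [433.6, 161.9, -3.7]
ee_rot: [0.542, 0.455, 0.541, -0.455]
contact_force: [0.0, -0.1, 0.7]
grip_width: 0.402
```

Close here and see whether it stops on the handle.

Emit:
step_arm --increments "0 0 0 0 0 0;0 0 0 0 0 0;0 0 0 0 0 0;0 0 0 0 0 0;0 0 0 0 0 0;0 0 0 0 0 0;0 0 0 0 0 0;0 0 0 0 0 0;0 0 0 0 0 0;0 0 0 0 0 0;0 0 0 0 0 0;0 0 0 0 0 0" --gripper 0.02 --newtons 10

```text
time_s: 9.93
position: [433.6, 162.0, -3.7]
ee_rot: [0.542, 0.455, 0.541, -0.455]
contact_force: [-0.7, -0.2, 1.2]
grip_width: 0.143
```

Run:
```python
from h import *
np.set_printoptions(precision=2,suppress=True)
o=observe(); print(o['position'],o['grip_width'],o['contact_force'])
c=cam('wrist'); save(c,'w5'); cv2.imwrite('pics/x5.png',np.hstack([cv2.resize(c['img'],(400,300)),cv2.resize(c['img'][150:280,190:320],(400,300))]))
```

```text
[433.64 161.99  -3.68] 0.14336717774753593 [-0.67 -0.2   1.2 ]
```

Gripped: the opening of 13.2 mm fits the 14 mm handle. The tips are therefore about 25–30 mm behind the reported TCP. Next: firm grip, lift, turn a quarter and carry left.

Emit:
step_arm --increments "0 0 0 0 0 0;0 0 0 0 0 0;-0.025 0 0 0 0 0;-0.05 0 0 0 0 0;-0.075 0 0 0 0 0;-0.075 0.0155 -0.109 -7 0 0;-0.075 0.0155 -0.109 -14 0 0;-0.075 0.0155 -0.109 -21 0 0;-0.075 0.0155 -0.109 -28 0 0;-0.075 0.0155 -0.109 -35 0 0;-0.075 0.0155 -0.109 -42 0 0;-0.075 0.0155 -0.109 -49 0 0;-0.075 0.0155 -0.109 -56 0 0;-0.075 0.0155 -0.109 -63 0 0;-0.075 0.0155 -0.109 -70 0 0;-0.075 0.0155 -0.109 -77 0 0;-0.075 0.0155 -0.109 -84 0 0;-0.075 0.0155 -0.109 -90 0 0;-0.075 0.0155 -0.109 -90 0 0;-0.075 0.0155 -0.109 -90 0 0" --newtons 30

```text
time_s: 11.65
position: [430.1, 271.8, 71.1]
ee_rot: [0.704, -0.06, 0.705, 0.06]
contact_force: [0.4, 0.1, 0.4]
grip_width: 0.133
```

Run:
```python
from h import *
np.set_printoptions(precision=3,suppress=True)
o=observe(); print(o['position'],o['grip_width'],o['contact_force'],rot(o),o['joint_positions'])
c=cam('wrist'); save(c,'w6'); cv2.imwrite('pics/w6b.png',cv2.resize(c['img'],(640,480)))
```

```text
[430.051 271.784  71.074] 0.13327795384116703 [0.389 0.065 0.384] [[-0.    -0.169  0.986]
 [-0.001  0.986  0.169]
 [-1.    -0.001 -0.   ]] [-0.611  0.391 -0.023  2.035  0.014  0.716  1.099]
```

View pics/w6b.png

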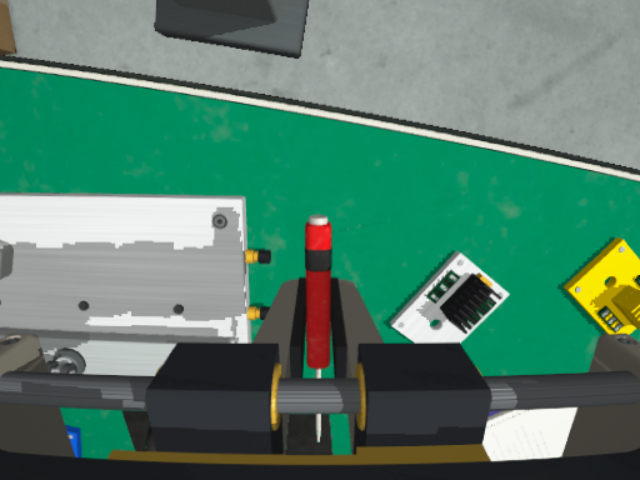

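The driver is held between the pads at (318,290), clear of the plugs at (262,256). Lower and release.

Emit:
step_arm --increments "0.03 0 0 0 0 0;0.06 0 0 0 0 0;0.08 0 0 0 0 0;0.088 0 0 0 0 0;0.091 0 0 0 0 0;0.0935 0 0 0 0 0;0.0935 0 0 0 0 0;0.0935 0 0 0 0 0"

```text
time_s: 12.37
position: [430.9, 272.3, -21.4]
ee_rot: [0.705, -0.06, 0.704, 0.06]
contact_force: [-0.0, 0.1, -0.2]
grip_width: 0.14
```

Emit:
step_arm --increments "0 0 0 0 0 0;0 0 0 0 0 0;0 0 0 0 0 0;0 0 0 0 0 0;0 0 0 0 0 0;0 0 0 0 0 0;-0.03 0 0 0 0 0;-0.07 0 0 0 0 0;-0.11 0 0 0 0 0;-0.15 0 0 0 0 0;-0.15 0 0 0 0 0" --gripper 0.3

```text
time_s: 13.28
position: [434.9, 275.2, 135.9]
ee_rot: [0.709, -0.057, 0.7, 0.062]
contact_force: [1.3, 0.3, -0.4]
grip_width: 0.299
```

Run:
```python
from h import *
np.set_printoptions(precision=3,suppress=True)
o=observe(); print(o['position'],rot(o)[:,1])
c=cam('wrist'); save(c,'w7')
m=cv2.inRange(c['img'],(0,0,110),(60,60,255)); ys,xs=np.nonzero(m); print(len(xs),xs.mean(),ys.mean(),unproj(c,[(xs.mean(),ys.mean())],10))
```

```text
[434.852 275.182 135.949] [-0.169  0.986  0.006]
555 251.7153153153153 175.9081081081081 [[432.351 272.429  10.   ]]
```

Emit:
step_arm --increments "-0.024 -0.262 0.001 92 0 0;-0.024 -0.262 0.001 92 0 0;-0.024 -0.262 0.001 92 0 0;-0.024 -0.262 0.001 92 0 0;-0.024 -0.262 0.001 92 0 0;-0.024 -0.262 0.001 92 0 0;-0.024 -0.262 0.001 92 0 0;-0.024 -0.262 0.001 92 0 0;-0.024 -0.262 0.001 92 0 0;-0.024 -0.262 0.001 92 0 0;-0.024 -0.262 0.001 92 0 0;-0.024 -0.262 0.001 92 0 0;-0.024 -0.262 0.001 92 0 0;-0.024 -0.262 0.001 92 0 0;-0.024 -0.262 0.001 92 0 0;-0.024 -0.262 0.001 92 0 0" --gripper 0.7

```text
time_s: 14.67
position: [477.9, 15.9, 155.1]
ee_rot: [0.534, 0.468, 0.532, -0.461]
contact_force: [-0.3, -0.6, 0.5]
grip_width: 0.701
```

Run:
```python
from h import *
np.set_printoptions(precision=3,suppress=True)
o=observe(); print(o['position'],rot(o)[:,1])
c=cam('wrist'); save(c,'w8'); print(proj(c,[[480,17,34],[480,17,20]]))
cv2.imwrite('pics/w8b.png',np.hstack([cv2.resize(c['img'],(400,300)),cv2.resize(c['img'][150:300,156:356],(400,300),interpolation=cv2.INTER_CUBIC)]))
```

```text
[477.854  15.87  155.116] [0.991 0.137 0.008]
[[255.772 180.087]
 [255.61  177.303]]
```

View pics/w8b.png

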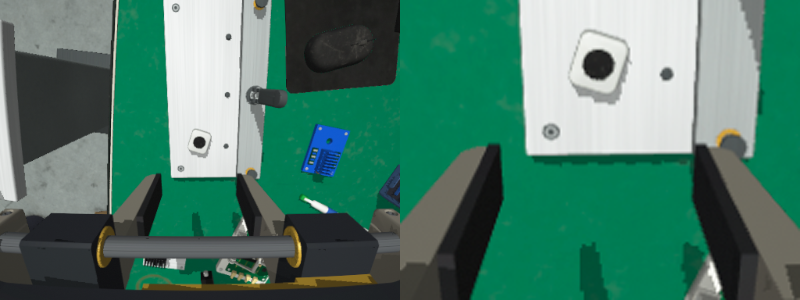

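The loupe's crop corners are (576,30), (629,43), (618,90) and (569,78). Its centre agrees with (480,17) and its edge is turned about 14°. Descend, grip.

Emit:
step_arm --increments "0.03 0.0017 -0.001 7 0 0;0.07 0.0017 -0.001 14 0 0;0.1 0.0017 -0.001 14 0 0;0.12 0.0017 -0.001 14 0 0;0.14 0.0017 -0.001 14 0 0;0.15 0.0017 -0.001 14 0 0;0.158 0.0017 -0.001 14 0 0;0.16 0.0017 -0.001 14 0 0;0.16 0.0017 -0.001 14 0 0;0.16 0.0017 -0.001 14 0 0" --gripper 0.55

```text
time_s: 15.55
position: [481.6, 18.0, -3.9]
ee_rot: [0.473, 0.53, 0.472, -0.522]
contact_force: [0.1, 0.2, 0.6]
grip_width: 0.552
```

Emit:
step_arm --increments "0 0 0 0 0 0;0 0 0 0 0 0;0 0 0 0 0 0;0 0 0 0 0 0;0 0 0 0 0 0;0 0 0 0 0 0;0 0 0 0 0 0;0 0 0 0 0 0;0 0 0 0 0 0;0 0 0 0 0 0" --gripper 0.1 --newtons 20

```text
time_s: 16.38
position: [481.9, 18.1, -3.3]
ee_rot: [0.473, 0.53, 0.472, -0.522]
contact_force: [-0.9, 0.8, 6.3]
grip_width: 0.326
```

Emit:
step_arm --increments "-0.03 0 0 0 0 0;-0.06 0 0 0 0 0;-0.06 -0.012 0.135 0 0 0;-0.06 -0.012 0.135 0 0 0;-0.06 -0.012 0.135 0 0 0;-0.06 -0.012 0.135 0 0 0;-0.06 -0.012 0.135 0 0 0;-0.06 -0.012 0.135 0 0 0;-0.03 -0.012 0.135 0 0 0;-0.01 -0.012 0.135 0 0 0;0.005 -0.012 0.135 0 0 0;0.012 -0.012 0.135 0 0 0;0.016 -0.012 0.135 0 0 0;0.019 -0.012 0.135 0 0 0;0.019 -0.012 0.135 0 0 0;0.019 -0.012 0.135 0 0 0"

```text
time_s: 17.72
position: [456.6, -114.3, -22.8]
ee_rot: [0.474, 0.53, 0.472, -0.521]
contact_force: [-0.1, -1.0, -1.0]
grip_width: 0.32
```

Emit:
step_arm --increments "0 0 0 0 0 0;0 0 0 0 0 0;0 0 0 0 0 0;0 0 0 0 0 0;0 0 0 0 0 0;0 0 0 0 0 0;0 0 0 0 0 0;-0.03 0 0 0 0 0;-0.07 0 0 0 0 0;-0.11 0 0 0 0 0;-0.15 0 0 0 0 0;-0.18 0 0 0 0 0;-0.18 0 0 0 0 0;-0.18 0 0 0 0 0" --gripper 0.55

```text
time_s: 18.88
position: [455.7, -115.4, 158.7]
ee_rot: [0.475, 0.531, 0.471, -0.52]
contact_force: [0.1, 0.5, -1.0]
grip_width: 0.55
```

Run:
```python
from h import *
np.set_printoptions(precision=3,suppress=True)
o=observe(); print(o['position'],rot(o)[:,1])
c=cam('wrist'); save(c,'w9'); t=cam('top'); save(t,'t9')
cv2.imwrite('pics/w9b.png',np.vstack([cv2.resize(c['img'],(480,360)),cv2.resize(t['img'][183:233,172:332],(480,150),interpolation=cv2.INTER_CUBIC)]))
```

```text
[ 455.662 -115.38   158.704] [ 0.994 -0.106  0.015]
```

View pics/w9b.png

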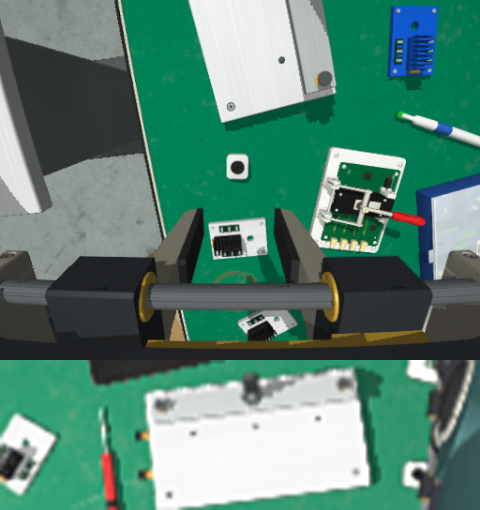

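The deck is clear: the driver lies on the mat left of the base and the loupe right of it at (237,167). Carrier M is at (238,238) and carrier R is partly hidden at (270,323). I'll refine M from this picture.

Run:
```python
from h import *
np.set_printoptions(precision=1,suppress=True)
c=load('w9'); P=lambda l,z: unproj(c,np.array(l)/.9375,z)
q=P([(209,222),(265,217),(268,257),(213,259)],8); print(q,q.mean(0)); print('blk',P([(228,244)],28),'hole',P([(249,238)],8))
print('loupe',P([(237,167)],14)); print('pin3',P([(282,60)],22)); print('deck FR',P([(222,122)],20))
```

```text
[[ 405.5 -196.5    8. ]
 [ 487.7 -197.9    8. ]
 [ 487.3 -265.5    8. ]
 [ 402.8 -259.1    8. ]] [ 445.8 -229.8    8. ]
blk [[ 430.7 -224.3   28. ]] hole [[ 461.3 -229.3    8. ]]
loupe [[ 455.2 -117.4   14. ]]
pin3 [[523.1   9.7  22. ]]
deck FR [[442.8 -55.6  20. ]]
```

```bash
cat >> h.py <<'E'
def plan(p,yaw,o=None):
    o=o or observe(); R=rot(o); a=np.deg2rad(yaw); y=np.array([np.cos(a),np.sin(a),0]); x=np.array([0,0,-1.]); T=np.c_[x,y,np.cross(x,y)]
    d=R.T@(np.array(p)-o['position'])/1000; w=np.rad2deg(Ro.from_matrix(R.T@T).as_rotvec())
    print(f"t={o['time_s']:.1f} pos",np.round(o['position'],1),'yaw %.1f'%np.rad2deg(np.arctan2(R[1,1],R[0,1])),'F',np.round(o['contact_force'],1),'g %.3f'%o['grip_width'],'=>',' '.join(f'{v:.4f}' for v in d),' '.join(f'{v:.1f}' for v in w))
E
python3 -c "
from h import *
plan([429,-230,60],-91)"
```

```text
t=19.0 pos [ 453.6 -115.1  156.3] yaw -6.1 F [-0.2  0.1 -0.3] g 0.550 => 0.0953 -0.0132 0.1175 84.9 -0.7 -0.1
```

Emit:
step_arm --increments "0.02 -0.0132 0.1175 84.9 -0.7 -0.1;0.04 -0.0132 0.1175 84.9 -0.7 -0.1;0.05 -0.0132 0.1175 84.9 -0.7 -0.1;0.06 -0.0132 0.1175 84.9 -0.7 -0.1;0.06 -0.0132 0.1175 84.9 -0.7 -0.1;0.06 -0.0132 0.1175 84.9 -0.7 -0.1;0.06 -0.0132 0.1175 84.9 -0.7 -0.1;0.07 -0.0132 0.1175 84.9 -0.7 -0.1;0.08 -0.0132 0.1175 84.9 -0.7 -0.1;0.095 -0.0132 0.1175 84.9 -0.7 -0.1;0.095 -0.0132 0.1175 84.9 -0.7 -0.1;0.095 -0.0132 0.1175 84.9 -0.7 -0.1;0.095 -0.0132 0.1175 84.9 -0.7 -0.1;0.095 -0.0132 0.1175 84.9 -0.7 -0.1;0.095 -0.0132 0.1175 84.9 -0.7 -0.1" --gripper 0.55

```text
time_s: 20.23
position: [428.3, -229.8, 59.5]
ee_rot: [0.005, -0.707, 0.005, 0.708]
contact_force: [-1.0, -0.9, -0.0]
grip_width: 0.548
```

Run:
```python
from h import *
np.set_printoptions(precision=1,suppress=True)
plan([429,-230,-13],-91)
c=cam('wrist'); save(c,'w10'); print(proj(c,[[429,-230,31],[409,-220,31],[409,-240,31]]))
g=cv2.cvtColor(c['img'],cv2.COLOR_BGR2GRAY); u,v=proj(c,[[429,-230,31]])[0].astype(int)
cv2.imwrite('pics/w10b.png',cv2.resize(c['img'],(640,480)))
```

```text
t=20.2 pos [ 428.3 -229.8   59.5] yaw -90.8 F [-1.  -0.9 -0. ] g 0.548 => 0.0725 0.0002 -0.0008 0.2 0.1 0.0
[[254.6 205.7]
 [243.6 227.2]
 [266.2 226.9]]
```

View pics/w10b.png

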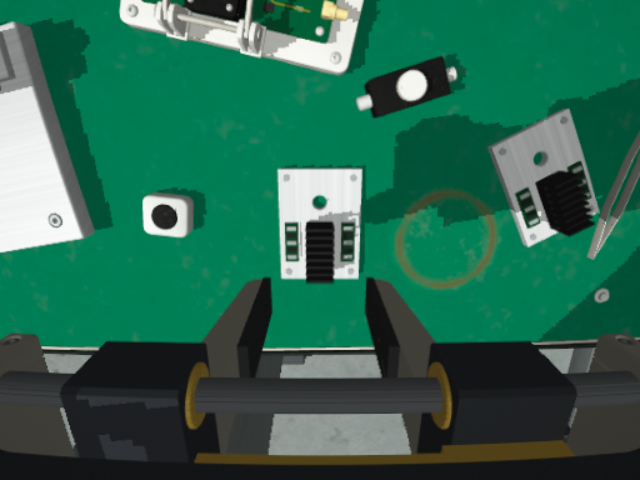

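Carrier M is straight between the open jaws, with its block at (319,250) and its hole at (320,202) on the far (+x) side. Carrier R's corners are (489,147), (570,110), (600,208) and (527,246). Descend.

Emit:
step_arm --increments "0.03 0 0 0 0 0;0.055 0 0 0 0 0;0.063 0 0 0 0 0;0.067 0 0 0 0 0;0.07 0 0 0 0 0;0.0725 0 0 0 0 0;0.0725 0 0 0 0 0;0.0725 0 0 0 0 0"

```text
time_s: 20.95
position: [429.1, -230.0, -12.0]
ee_rot: [-0.005, 0.707, -0.005, -0.707]
contact_force: [0.3, -0.3, 0.4]
grip_width: 0.549
```

Emit:
step_arm --increments "0 0 0 0 0 0;0 0 0 0 0 0;0 0 0 0 0 0;0 0 0 0 0 0;0 0 0 0 0 0;0 0 0 0 0 0;0 0 0 0 0 0;0 0 0 0 0 0;0 0 0 0 0 0;0 0 0 0 0 0;0 0 0 0 0 0;0 0 0 0 0 0" --gripper 0.05 --newtons 35

```text
time_s: 21.95
position: [429.2, -230.2, -11.9]
ee_rot: [-0.005, 0.707, -0.005, -0.707]
contact_force: [0.5, -0.0, 3.7]
grip_width: 0.214
```

Run:
```python
from h import *
np.set_printoptions(precision=1,suppress=True)
c=load('w10'); P=lambda l,z: unproj(c,np.array(l)/1.25,z)
for q in ([(279,169),(363,169),(360,279),(281,279)],[(489,147),(570,110),(600,208),(527,246)]):
    q=P(q,8); print(q,q.mean(0))
print('holes',P([(320,202),(540,158)],8))
plan([428.5,-230,40],-91)
```

```text
[[ 487.3 -203.1    8. ]
 [ 486.4 -262.5    8. ]
 [ 402.3 -262.1    8. ]
 [ 403.2 -200.8    8. ]] [ 444.8 -232.1    8. ]
[[ 501.1 -351.5    8. ]
 [ 526.8 -407.6    8. ]
 [ 456.7 -444.6    8. ]
 [ 427.2 -390.7    8. ]] [ 478.  -398.6    8. ]
holes [[ 463.2 -231.8    8. ]
 [ 493.6 -390.2    8. ]]
t=21.9 pos [ 429.2 -230.2  -11.9] yaw -90.9 F [ 0.5 -0.   3.7] g 0.214 => -0.0519 -0.0002 0.0006 0.1 -0.1 -0.0
```

Gripped at 19.7 mm; the carrier centre sits 15.6 mm ahead of the TCP, as expected. Lift and go to a spot 50 mm in front of pin 2.

```bash
python3 -c "
from h import *
plan([427.7,77.8,60],-81.9)"
```

```text
t=21.9 pos [ 429.2 -230.2  -11.9] yaw -90.9 F [ 0.5 -0.   3.7] g 0.214 => -0.0719 -0.3079 0.0061 -9.0 -0.1 -0.0
```

Emit:
step_arm --increments "-0.02 0 0 0 0 0;-0.05 0 0 0 0 0;-0.072 0 0 0 0 0;-0.072 -0.03 0 0 0 0;-0.072 -0.07 0.001 -3 0 0;-0.072 -0.11 0.002 -5 -0.1 0;-0.072 -0.15 0.003 -7 -0.1 0;-0.072 -0.19 0.004 -9 -0.1 0;-0.072 -0.23 0.005 -9 -0.1 0;-0.072 -0.27 0.006 -9 -0.1 0;-0.072 -0.308 0.006 -9 -0.1 0;-0.072 -0.308 0.006 -9 -0.1 0;-0.072 -0.308 0.006 -9 -0.1 0"

```text
time_s: 23.03
position: [427.0, 80.1, 59.6]
ee_rot: [-0.052, -0.705, -0.052, 0.706]
contact_force: [0.6, -1.0, -2.3]
grip_width: 0.214
```

Run:
```python
from h import *
np.set_printoptions(precision=1,suppress=True)
plan([427.7,77.8,13],-81.9)
c=cam('wrist'); save(c,'w11'); cv2.imwrite('pics/w11b.png',cv2.resize(c['img'],(768,576)))
```

```text
t=23.0 pos [427.   80.1  59.6] yaw -81.5 F [ 0.6 -1.  -2.3] g 0.214 => 0.0466 0.0024 -0.0005 0.4 0.1 -0.0
```

View pics/w11b.png

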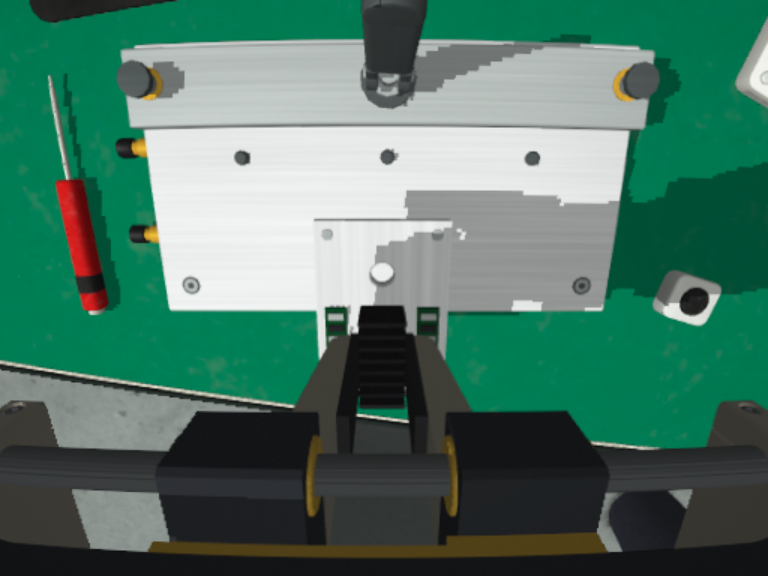

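The carrier is held square to the base. Pins are at (242,158), (388,157) and (532,158), the hole at (381,272). Driver and loupe are on the mat.

Run:
```python
from h import *
np.set_printoptions(precision=1,suppress=True)
c=load('w11'); P=lambda l,z: unproj(c,np.array(l)/1.5-0.17,z)
p=P([(242,158),(388,157),(532,158)],22.5); print(p,np.linalg.norm(p[0]-p[2]),np.rad2deg(np.arctan2(p[0,1]-p[2,1],p[0,0]-p[2,0]))-90)
h=P([(381.5,272)],79.5); print('hole',h); e=P([(315,219),(452,219)],79.5); print(e,np.linalg.norm(e[0]-e[1]),np.rad2deg(np.arctan2(*(e[0]-e[1])[1::-1]))-90)
e=P([(170,310),(605,310)],20); print('deck front',e,np.linalg.norm(e[0]-e[1]),np.rad2deg(np.arctan2(*(e[0]-e[1])[1::-1]))-90)
```

```text
[[499.2 167.7  22.5]
 [511.   89.3  22.5]
 [522.5  11.8  22.5]] 157.58134188329984 8.50338340165274
hole [[461.8  85.5  79.5]]
[[480.6 116.9  79.5]
 [489.2  59.3  79.5]] 58.21978525719995 8.477934966701113
deck front [[403.6 208.   20. ]
 [442.9 -56.1  20. ]] 267.0477132913429 8.462817600122193
```

Emit:
step_arm --increments "0.02 0.0032 0 0 0 0;0.035 0.0032 0 0 0 0;0.0425 0.0032 0 0 0 0;0.0465 0.0032 0 0 0 0;0.0465 0.0032 0 0 0 0;0.0465 0.0032 0 0 0 0;0.0465 0.0032 -0.01 0 0 0;0.0465 0.0032 -0.02 0 0 0;0.0465 0.0032 -0.03 0 0 0;0.0465 0.0032 -0.038 0 0 0;0.0465 0.0032 -0.042 0 0 0;0.0465 0.0032 -0.045 0 0 0;0.0465 0.0032 -0.045 0 0 0;0.0465 0.0032 -0.045 0 0 0"

```text
time_s: 24.25
position: [471.6, 81.4, 12.9]
ee_rot: [-0.051, -0.704, -0.051, 0.706]
contact_force: [-0.4, -0.2, -2.3]
grip_width: 0.215
```

```bash
python3 -c "
from h import *
plan([476.9,84.2,13],-81.5)"
```

```text
t=24.2 pos [471.6  81.4  12.9] yaw -81.7 F [-0.4 -0.2 -2.3] g 0.215 => -0.0001 -0.0020 -0.0056 -0.2 0.1 -0.0
```

Emit:
step_arm --increments "0 -0.002 0 0 0 0;0 -0.002 -0.002 0 0 0;0 -0.002 -0.004 0 0 0;0 -0.002 -0.0055 0 0 0;0 -0.002 -0.0055 0 0 0;0 -0.002 -0.0055 0 0 0"

```text
time_s: 24.75
position: [476.8, 84.1, 12.9]
ee_rot: [-0.051, -0.704, -0.051, 0.706]
contact_force: [-0.8, 0.2, -2.3]
grip_width: 0.212
```

Emit:
step_arm --increments "0 0 -0.0005 0 0 0;0 0 -0.001 0 0 0;0 0 -0.0015 0 0 0;0 0 -0.0015 0 0 0"

```text
time_s: 25.08
position: [478.3, 84.3, 12.9]
ee_rot: [-0.051, -0.704, -0.051, 0.706]
contact_force: [-0.1, -0.1, -2.6]
grip_width: 0.212
```

```bash
python3 -c "
from h import *
plan([476.9,84.2,13],-81.5)"
```

```text
t=25.1 pos [478.3  84.3  12.9] yaw -81.7 F [-0.1 -0.1 -2.6] g 0.212 => -0.0001 -0.0001 0.0014 -0.2 0.2 -0.0
```

Emit:
step_arm --increments "0 0 -0.0005 0 0 0;0 0 -0.001 0 0 0;0 0 -0.0015 0 0 0;0 0 -0.0015 0 0 0"

```text
time_s: 25.42
position: [478.5, 84.3, 12.6]
ee_rot: [-0.051, -0.703, -0.051, 0.707]
contact_force: [-4.0, -1.0, -0.6]
grip_width: 0.216
```

Emit:
step_arm --increments "0 0 -0.0005 0 0 0;0 0 -0.001 0 0 0;0 0 -0.0015 0 0 0;0 0 -0.0015 0 0 0"

```text
time_s: 25.75
position: [478.4, 84.3, 12.2]
ee_rot: [-0.051, -0.702, -0.051, 0.708]
contact_force: [-5.1, -1.0, -0.1]
grip_width: 0.215
```

```bash
python3 -c "
from h import *
plan([477.6,84.2,9],-81.5)"
```

```text
t=25.8 pos [478.4  84.3  12.2] yaw -81.7 F [-5.1 -1.  -0.1] g 0.215 => 0.0032 0.0000 0.0008 -0.2 0.5 -0.0
```

Emit:
step_arm --increments "0 0 0.0008 -0.2 0.5 0;0 0 0.0008 -0.2 0.5 0;0.001 0 0.0008 -0.2 0.5 0;0.002 0 0.0008 -0.2 0.5 0;0.003 0 0.0008 -0.2 0.5 0;0.004 0 0.0008 -0.2 0.5 0;0.004 0 0.0008 -0.2 0.5 0"

```text
time_s: 26.33
position: [478.1, 84.3, 8.2]
ee_rot: [0.052, 0.706, 0.052, -0.705]
contact_force: [-0.0, -0.5, -2.3]
grip_width: 0.215
```

```bash
python3 -c "
from h import *
plan([477.6,84.2,8],-81.5)"
```

```text
t=26.3 pos [478.1  84.3   8.2] yaw -81.5 F [-0.  -0.5 -2.3] g 0.215 => 0.0002 -0.0000 0.0005 -0.0 -0.1 -0.0
```

No contact at deck height: the hole is over the pin. Seat it gently.

Emit:
step_arm --increments "0.0005 0 0 0 0 0;0.001 0 0 0 0 0;0.0015 0 0 0 0 0;0.0015 0 0 0 0 0"

```text
time_s: 26.67
position: [478.2, 84.4, 8.1]
ee_rot: [0.052, 0.705, 0.053, -0.705]
contact_force: [-6.6, 0.5, 18.0]
grip_width: 0.21
```

Emit:
step_arm --increments "0 0 0 0 0 0;0 0 0 0 0 0;0 0 0 0 0 0;0 0 0 0 0 0;0 0 0 0 0 0;0 0 0 0 0 0;-0.01 0 0 0 0 0;-0.03 0 0 0 0 0;-0.045 0 0.01 0 0 0;-0.06 0 0.03 0 0 0;-0.06 0 0.05 0 0 0;-0.06 0 0.05 0 0 0;-0.06 0 0.05 0 0 0" --gripper 0.45

```text
time_s: 27.75
position: [428.5, 77.4, 68.6]
ee_rot: [0.051, 0.706, 0.053, -0.705]
contact_force: [0.5, 0.2, 0.0]
grip_width: 0.45
```

Run:
```python
from h import *
np.set_printoptions(precision=1,suppress=True)
plan([462.5,-406.5,60],-63)
c=cam('wrist'); save(c,'w12')
cv2.imwrite('pics/w12b.png',np.vstack([cv2.resize(c['img'][0:280],(512,280)),cv2.resize(c['img'][60:200,130:386],(512,280),interpolation=cv2.INTER_CUBIC)]))
```

```text
t=27.8 pos [428.5  77.4  68.6] yaw -81.5 F [0.5 0.2 0. ] g 0.450 => 0.0072 0.4836 0.0377 -18.5 -0.1 0.1
```

View pics/w12b.png

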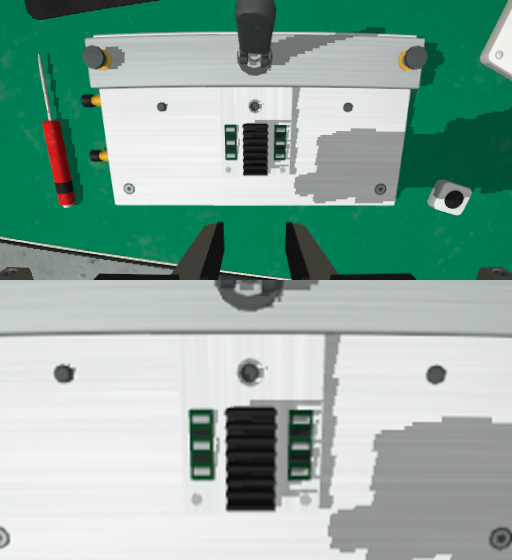

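Carrier 2 is flat with the pin centred in its hole at (250,373 in the lower crop). Next is the right carrier.

Emit:
step_arm --increments "0.003 0.48 0.038 -18.4 0 0;0.003 0.48 0.038 -18.4 0 0;0.003 0.48 0.038 -18.4 0 0;0.003 0.48 0.038 -18.4 0 0;0.003 0.48 0.038 -18.4 0 0;0.003 0.48 0.038 -18.4 0 0;0.003 0.48 0.038 -18.4 0 0;0.003 0.48 0.038 -18.4 0 0;0.003 0.48 0.038 -18.4 0 0;0.003 0.48 0.038 -18.4 0 0;0.003 0.484 0.0375 -18.4 0 0;0.003 0.484 0.0375 -18.4 0 0;0.003 0.484 0.0375 -18.4 0 0;0.003 0.484 0.0375 -18.4 0 0;0.003 0.484 0.0375 -18.4 0 0" --gripper 0.55

```text
time_s: 29.05
position: [463.8, -406.3, 63.6]
ee_rot: [0.163, 0.688, 0.166, -0.687]
contact_force: [0.0, -0.8, -0.3]
grip_width: 0.551
```

```bash
cat >> h.py <<'E'
def plate(c,guess):
    """plate (not green) near guess px -> corners on z=8, centre"""
    hsv=cv2.cvtColor(c['img'],cv2.COLOR_BGR2HSV); gm=cv2.inRange(hsv,(60,90,20),(95,255,255)); m=cv2.morphologyEx(255-gm,cv2.MORPH_OPEN,np.ones((3,3)))
    v=[]
    for k in cv2.findContours(m,cv2.RETR_EXTERNAL,cv2.CHAIN_APPROX_SIMPLE)[0]:
        if cv2.contourArea(k)>300 and cv2.pointPolygonTest(k,tuple(map(float,guess)),False)>=0: v.append(k)
    k=v[0]; q=unproj(c,k.reshape(-1,2),8)[:,:2]; r=cv2.minAreaRect(q.astype(np.float32)); return cv2.contourArea(k),r
E
python3 - <<'E'
from h import *
np.set_printoptions(precision=1,suppress=True)
plan([463.3,-406.3,-12],-62.8)
c=cam('wrist'); save(c,'w13'); g=proj(c,[[493.6,-390.5,8]])[0]; print(g,c['img'].shape)
print(plate(c,g))
E
```

```text
t=29.1 pos [ 463.8 -406.3   63.6] yaw -63.1 F [ 0.  -0.8 -0.3] g 0.551 => 0.0756 -0.0000 0.0006 -0.3 -0.1 0.2
[254.  162.2] (384, 512, 3)
(5506.0, ((476.828369140625, -400.1037292480469), (86.73023986816406, 60.29147720336914), 27.163124084472656))
```

The carrier is confirmed there: centre (477,-400), yaw 27.2°. Descend and grip.

Emit:
step_arm --increments "0.03 0 0 -0.3 0 0;0.055 0 0 -0.3 0 0;0.065 0 0 -0.3 0 0;0.07 0 0 -0.3 0 0;0.074 0 0 -0.3 0 0;0.0756 0 0 -0.3 0 0;0.0756 0 0 -0.3 0 0;0.0756 0 0 -0.3 0 0"

```text
time_s: 29.77
position: [464.9, -405.6, -10.9]
ee_rot: [0.166, 0.688, 0.167, -0.686]
contact_force: [0.2, -0.4, -0.3]
grip_width: 0.55
```

Emit:
step_arm --increments "0 0 0 0 0 0;0 0 0 0 0 0;0 0 0 0 0 0;0 0 0 0 0 0;0 0 0 0 0 0;0 0 0 0 0 0;0 0 0 0 0 0;0 0 0 0 0 0;0 0 0 0 0 0;0 0 0 0 0 0;0 0 0 0 0 0;0 0 0 0 0 0" --gripper 0.05 --newtons 35

```text
time_s: 30.77
position: [465.0, -405.7, -10.7]
ee_rot: [0.166, 0.688, 0.167, -0.686]
contact_force: [-0.7, -0.8, 2.3]
grip_width: 0.213
```

```bash
python3 -c "
from h import *
plan([440.4,-2.2,60],-81.5)"
```

```text
t=30.8 pos [ 465.  -405.7  -10.7] yaw -62.7 F [-0.7 -0.8  2.3] g 0.213 => -0.0697 -0.3700 -0.1633 18.8 -0.2 0.1
```

Emit:
step_arm --increments "-0.02 0 0 0 0 0;-0.05 0 0 0 0 0;-0.07 0 0 0 0 0;-0.07 -0.037 -0.016 2 0 0;-0.07 -0.074 -0.033 4 0 0;-0.07 -0.11 -0.049 6 0 0;-0.07 -0.148 -0.065 8 0 0;-0.07 -0.185 -0.082 10 0 0;-0.07 -0.222 -0.098 12 0 0;-0.07 -0.26 -0.114 14 -0.1 0;-0.07 -0.296 -0.131 16 -0.2 0;-0.07 -0.333 -0.147 18 -0.2 0;-0.07 -0.37 -0.163 18.8 -0.2 0.1;-0.07 -0.37 -0.163 18.8 -0.2 0.1;-0.07 -0.37 -0.163 18.8 -0.2 0.1;-0.07 -0.37 -0.163 18.8 -0.2 0.1"

```text
time_s: 32.1
position: [439.7, -2.4, 60.1]
ee_rot: [-0.053, -0.705, -0.052, 0.705]
contact_force: [-0.2, -0.3, -1.9]
grip_width: 0.214
```

Run:
```python
from h import *
plan([440.4,-2.2,14.5],-81.5)
c=cam('wrist'); save(c,'w14')
b=cv2.cvtColor(c['img'],cv2.COLOR_BGR2GRAY)
```

```text
t=32.1 pos [439.7  -2.4  60.1] yaw -81.5 F [-0.2 -0.3 -1.9] g 0.214 => 0.0456 -0.0001 -0.0007 0.0 0.0 -0.0
```

Emit:
step_arm --increments "0.02 0 0 0 0 0;0.035 0 0 0 0 0;0.042 0 0 0 0 0;0.0457 0 0 0 0 0;0.0457 0 0 0 0 0;0.0457 0 0 0 0 0;0.0457 0 -0.01 0 0 0;0.0457 0 -0.02 0 0 0;0.0457 0 -0.03 0 0 0;0.0457 0 -0.038 0 0 0;0.0457 0 -0.042 0 0 0;0.0457 0 -0.045 0 0 0;0.0457 0 -0.045 0 0 0;0.0457 0 -0.045 0 0 0"

```text
time_s: 33.32
position: [484.1, 3.1, 14.4]
ee_rot: [-0.052, -0.705, -0.052, 0.706]
contact_force: [-1.0, -1.0, -2.7]
grip_width: 0.215
```

```bash
python3 -c "
from h import *
plan([491.9,5.5,14.3],-81.5)"
```

```text
t=33.3 pos [484.1   3.1  14.4] yaw -81.6 F [-1.  -1.  -2.7] g 0.215 => 0.0001 -0.0012 -0.0081 -0.1 0.1 -0.0
```

Emit:
step_arm --increments "0 -0.0012 0 0 0 0;0 -0.0012 -0.0015 0 0 0;0 -0.0012 -0.003 0 0 0;0 -0.0012 -0.0045 0 0 0;0 -0.0012 -0.006 0 0 0;0 -0.0012 -0.006 0 0 0"

```text
time_s: 33.82
position: [490.3, 5.2, 14.5]
ee_rot: [-0.052, -0.705, -0.052, 0.705]
contact_force: [0.6, 0.6, -1.3]
grip_width: 0.214
```

Emit:
step_arm --increments "0 0 -0.0005 0 0 0;0 0 -0.001 0 0 0;0 0 -0.0015 0 0 0;0 0 -0.002 0 0 0;0 0 -0.002 0 0 0"

```text
time_s: 34.23
position: [492.2, 5.5, 14.4]
ee_rot: [-0.052, -0.705, -0.052, 0.705]
contact_force: [-0.1, -0.0, -1.8]
grip_width: 0.213
```

Emit:
step_arm --increments "0 0 -0.0005 0 0 0;0 0 -0.001 0 0 0;0 0 -0.0015 0 0 0;0 0 -0.002 0 0 0;0 0 -0.002 0 0 0"

```text
time_s: 34.65
position: [492.2, 5.6, 13.9]
ee_rot: [-0.052, -0.704, -0.052, 0.707]
contact_force: [-6.0, -0.3, 0.1]
grip_width: 0.209
```

```bash
python3 -c "
from h import *
plan([491.9,5.5,14.3],-81.5)"
```

```text
t=34.6 pos [492.2   5.6  13.9] yaw -81.6 F [-6.  -0.3  0.1] g 0.209 => -0.0004 0.0001 0.0003 -0.1 0.2 0.0
```

Emit:
step_arm --increments "0 0 0.0005 0 0.2 0;0 0 0.0005 0 0.2 0;0.001 0 0.0005 0 0.2 0;0.002 0 0.0005 0 0.2 0;0.003 0 0.0005 0 0.2 0;0.0045 0 0.0005 0 0.2 0;0.0045 0 0.0005 0 0.2 0"

```text
time_s: 35.23
position: [492.1, 5.6, 9.4]
ee_rot: [-0.052, -0.705, -0.052, 0.705]
contact_force: [-1.6, -0.0, -0.5]
grip_width: 0.215
```

Emit:
step_arm --increments "0.0005 0 0 0 0 0;0.001 0 0 0 0 0;0.001 0 0 0 0 0"

```text
time_s: 35.48
position: [492.0, 5.6, 9.2]
ee_rot: [-0.051, -0.705, -0.052, 0.705]
contact_force: [-4.9, 0.0, 12.0]
grip_width: 0.214
```

```bash
python3 -c "
from h import *
plan([491.6,5.5,9.3],-81.5)"
```

```text
t=35.5 pos [492.    5.6   9.2] yaw -81.6 F [-4.9  0.  12. ] g 0.214 => -0.0001 0.0000 0.0005 -0.1 0.0 0.1
```

Deck contact at the expected height, so it is seated. Release and go to the left carrier.

Emit:
step_arm --increments "0 0 0 0 0 0;0 0 0 0 0 0;0 0 0 0 0 0;0 0 0 0 0 0;0 0 0 0 0 0;0 0 0 0 0 0;-0.01 0 0 0 0 0;-0.03 0 0 0 0 0;-0.06 0 0.01 0 0 0;-0.08 0 0.03 0 0 0;-0.08 0 0.05 0 0 0;-0.08 0 0.05 0 0 0;-0.08 0 0.05 0 0 0" --gripper 0.45

```text
time_s: 36.57
position: [442.5, -1.2, 89.9]
ee_rot: [0.051, 0.705, 0.053, -0.705]
contact_force: [-0.5, 0.3, -0.9]
grip_width: 0.451
```

Run:
```python
from h import *
plan([456.5,397,63],59)
c=cam('wrist'); save(c,'w15')
```

```text
t=36.6 pos [442.5  -1.2  89.9] yaw -81.6 F [-0.5  0.3 -0.9] g 0.451 => 0.0281 -0.3919 -0.0719 -140.6 -0.2 0.0
```

Emit:
step_arm --increments "0 -0.04 -0.007 -7 0 0;0 -0.08 -0.014 -14 0 0;0 -0.12 -0.021 -21 0 0;0 -0.16 -0.028 -28 0 0;0 -0.2 -0.036 -35 0 0;0 -0.24 -0.043 -42 0 0;0 -0.28 -0.05 -49 0 0;0 -0.32 -0.06 -56 0 0;0 -0.36 -0.067 -63 0 0;0 -0.392 -0.072 -70 0 0;0 -0.392 -0.072 -77 0 0;0 -0.392 -0.072 -84 0 0;0 -0.392 -0.072 -91 0 0;0 -0.392 -0.072 -98 0 0;0 -0.392 -0.072 -105 0 0;0 -0.392 -0.072 -112 0 0;0 -0.392 -0.072 -119 0 0;0.02 -0.392 -0.072 -126 0 0;0.028 -0.392 -0.072 -133 0 0;0.028 -0.392 -0.072 -140.6 -0.2 0" --gripper 0.55

```text
time_s: 38.28
position: [456.4, 396.3, 59.5]
ee_rot: [0.68, 0.188, 0.682, -0.191]
contact_force: [-0.0, -0.4, -0.7]
grip_width: 0.552
```

Emit:
step_arm --increments "0 0 0 0 0 0;0 0 0 0 0 0"

```text
time_s: 38.45
position: [456.7, 396.3, 58.2]
ee_rot: [0.68, 0.189, 0.682, -0.193]
contact_force: [-0.7, -0.4, 0.3]
grip_width: 0.553
```

Run:
```python
from h import *
np.set_printoptions(precision=1,suppress=True)
plan([456.5,397,63],59)
c=cam('wrist'); save(c,'w16'); g=proj(c,[[486,381,8]])[0]; print(g)
print(plate(c,g))
c=load('w15'); 
cv2.imwrite('pics/w15c.png',c['img'])
```

```text
t=38.5 pos [456.7 396.3  58.2] yaw 58.7 F [-0.7 -0.4  0.3] g 0.553 => -0.0048 0.0005 -0.0005 -0.3 -0.1 0.3
[257.1 231.8]
(5198.0, ((467.9560241699219, 392.6737365722656), (60.33983612060547, 85.4941177368164), 61.831878662109375))
```

Run:
```python
from h import *
np.set_printoptions(precision=1,suppress=True)
plan([455,399.3,-12],61.5)
c=load('w16'); u=proj(c,[[455,399.3,31]])[0].astype(int); print(u, proj(c,[[486,381,8]]))
im=c['img'][u[1]-80:u[1]+80,u[0]-110:u[0]+110]; cv2.imwrite('pics/w16b.png',cv2.resize(im,(660,480),interpolation=cv2.INTER_CUBIC))
```

```text
t=38.5 pos [456.8 396.4  58.7] yaw 58.7 F [0.3 0.7 0.6] g 0.549 => 0.0707 0.0020 -0.0029 -2.8 -0.1 0.3
[256 204] [[257.1 231.8]]
```

View pics/w16b.png

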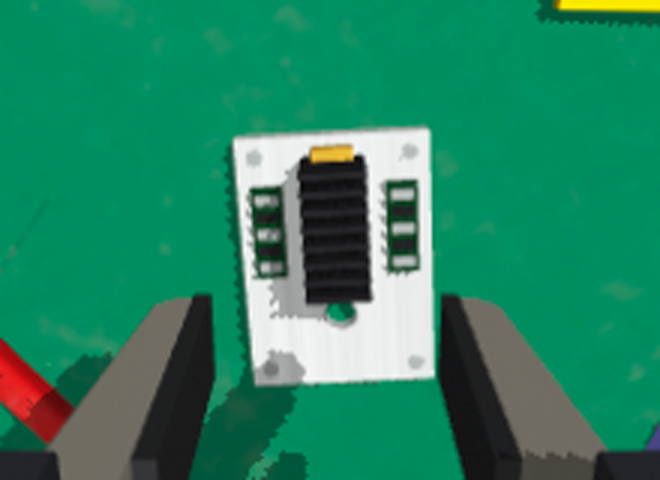

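The carrier is white with a black finned block, its hole at (342,313), between the jaws. Descend.

Emit:
step_arm --increments "0.03 0.002 -0.003 -2.8 0 0.3;0.05 0.002 -0.003 -2.8 0 0.3;0.06 0.002 -0.003 -2.8 0 0.3;0.065 0.002 -0.003 -2.8 0 0.3;0.069 0.002 -0.003 -2.8 0 0.3;0.0707 0.002 -0.003 -2.8 0 0.3;0.0707 0.002 -0.003 -2.8 0 0.3;0.0707 0.002 -0.003 -2.8 0 0.3"

```text
time_s: 39.17
position: [455.5, 399.9, -11.1]
ee_rot: [0.685, 0.175, 0.686, -0.174]
contact_force: [0.3, 0.1, -0.5]
grip_width: 0.547
```

Emit:
step_arm --increments "0 0 0 0 0 0;0 0 0 0 0 0;0 0 0 0 0 0;0 0 0 0 0 0;0 0 0 0 0 0;0 0 0 0 0 0;0 0 0 0 0 0;0 0 0 0 0 0;0 0 0 0 0 0;0 0 0 0 0 0;0 0 0 0 0 0;0 0 0 0 0 0" --gripper 0.05 --newtons 35

```text
time_s: 40.17
position: [455.6, 399.9, -10.9]
ee_rot: [0.685, 0.175, 0.686, -0.174]
contact_force: [-0.7, 0.0, 3.5]
grip_width: 0.213
```

```bash
python3 -c "
from h import *
plan([416.8,156.1,75],98.5)"
```

```text
t=40.2 pos [455.6 399.9 -10.9] yaw 61.5 F [-0.7  0.   3.5] g 0.213 => -0.0864 -0.2326 0.0823 -37.0 -0.0 -0.1
```

Emit:
step_arm --increments "-0.02 0 0 0 0 0;-0.06 0 0 0 0 0;-0.086 0 0 0 0 0;-0.086 -0.039 0.014 -6 0 0;-0.086 -0.078 0.028 -12 0 0;-0.086 -0.116 0.041 -18 0 0;-0.086 -0.155 0.055 -24 0 0;-0.086 -0.194 0.069 -30 0 0;-0.086 -0.2326 0.0823 -37 0 -0.1;-0.086 -0.2326 0.0823 -37 0 -0.1;-0.086 -0.2326 0.0823 -37 0 -0.1;-0.086 -0.2326 0.0823 -37 0 -0.1"

```text
time_s: 41.17
position: [416.9, 156.3, 74.5]
ee_rot: [0.705, -0.051, 0.705, 0.052]
contact_force: [-0.4, -0.2, -1.7]
grip_width: 0.215
```

```bash
python3 -c "
from h import *
plan([416.8,156.1,14.1],98.5)"
```

```text
t=41.2 pos [416.9 156.3  74.5] yaw 98.4 F [-0.4 -0.2 -1.7] g 0.215 => 0.0604 -0.0003 -0.0002 -0.1 -0.0 -0.0
```

Emit:
step_arm --increments "0.03 0 0 0 0 0;0.045 0 0 0 0 0;0.055 0 0 0 0 0;0.0604 0 0 0 0 0;0.0604 0 0 0 0 0;0.0604 0 0 0 0 0;0.0604 0 0.01 0 0 0;0.0604 0 0.02 0 0 0;0.0604 0 0.03 0 0 0;0.0604 0 0.038 0 0 0;0.0604 0 0.042 0 0 0;0.0604 0 0.045 0 0 0;0.0604 0 0.045 0 0 0;0.0604 0 0.045 0 0 0"

```text
time_s: 42.33
position: [461.1, 162.7, 14.0]
ee_rot: [0.705, -0.051, 0.706, 0.052]
contact_force: [-0.3, -0.7, -1.9]
grip_width: 0.211
```

```bash
python3 -c "
from h import *
plan([466.3,163.4,14.1],98.5)"
```

```text
t=42.3 pos [461.1 162.7  14. ] yaw 98.4 F [-0.3 -0.7 -1.9] g 0.211 => -0.0001 -0.0001 0.0052 -0.1 -0.1 -0.0
```

Emit:
step_arm --increments "0 0 0.0015 0 0 0;0 0 0.003 0 0 0;0 0 0.0045 0 0 0;0 0 0.0052 0 0 0;0 0 0.0052 0 0 0"

```text
time_s: 42.75
position: [466.5, 163.6, 14.0]
ee_rot: [0.705, -0.051, 0.706, 0.052]
contact_force: [0.2, 0.5, -2.8]
grip_width: 0.21
```

Emit:
step_arm --increments "0 0 0.0005 0 0 0;0 0 0.001 0 0 0;0 0 0.0015 0 0 0;0 0 0.002 0 0 0;0 0 0.002 0 0 0"

```text
time_s: 43.17
position: [467.1, 163.6, 13.7]
ee_rot: [0.704, -0.052, 0.706, 0.052]
contact_force: [-3.6, -0.4, -1.3]
grip_width: 0.212
```

Emit:
step_arm --increments "0 0 0.0005 0 0 0;0 0 0.001 0 0 0;0 0 0.0015 0 0 0;0 0 0.002 0 0 0;0 0 0.002 0 0 0"

```text
time_s: 43.58
position: [467.0, 163.5, 13.2]
ee_rot: [0.703, -0.052, 0.708, 0.051]
contact_force: [-6.2, -0.4, 0.3]
grip_width: 0.211
```

```bash
python3 -c "
from h import *
plan([466.3,163.4,14.1],98.5)"
```

```text
t=43.6 pos [467.  163.5  13.2] yaw 98.4 F [-6.2 -0.4  0.3] g 0.211 => -0.0008 0.0000 -0.0007 -0.1 -0.4 0.0
```

Fence contact at 467; back off 0.5 mm and lower to 9.1.

Emit:
step_arm --increments "0 0 -0.0007 0 -0.4 0;0 0 -0.0007 0 -0.4 0;0.001 0 -0.0007 0 -0.4 0;0.002 0 -0.0007 0 -0.4 0;0.003 0 -0.0007 0 -0.4 0;0.004 0 -0.0007 0 -0.4 0;0.004 0 -0.0007 0 -0.4 0"

```text
time_s: 44.17
position: [466.8, 163.5, 9.2]
ee_rot: [0.705, -0.052, 0.705, 0.052]
contact_force: [0.0, 0.6, -2.3]
grip_width: 0.21
```

Emit:
step_arm --increments "0.0005 0 0 0 0 0;0.001 0 0 0 0 0;0.001 0 0 0 0 0"

```text
time_s: 44.42
position: [466.9, 163.5, 9.0]
ee_rot: [0.705, -0.052, 0.705, 0.052]
contact_force: [-4.1, -1.8, 7.8]
grip_width: 0.209
```

```bash
python3 -c "
from h import *
plan([466.4,163.5,9.1],98.5)"
```

```text
t=44.4 pos [466.9 163.5   9. ] yaw 98.4 F [-4.1 -1.8  7.8] g 0.209 => -0.0001 0.0001 -0.0005 -0.1 0.0 0.0
```

Seated. Release, and retreat to a viewpoint showing all carriers and the lever.

Emit:
step_arm --increments "0 0 0 0 0 0;0 0 0 0 0 0;0 0 0 0 0 0;0 0 0 0 0 0;0 0 0 0 0 0;0 0 0 0 0 0;-0.01 0 0 0 0 0;-0.03 0 0 0 0 0;-0.06 -0.01 -0.01 0 0 0;-0.09 -0.04 -0.02 0 0 0;-0.1 -0.07 -0.03 0 0 0;-0.1 -0.08 -0.04 0 0 0;-0.1 -0.08 -0.04 0 0 0;-0.1 -0.08 -0.04 0 0 0" --gripper 0.45

```text
time_s: 45.58
position: [438.6, 78.6, 109.2]
ee_rot: [0.705, -0.051, 0.705, 0.051]
contact_force: [-0.5, -0.1, 0.5]
grip_width: 0.448
```

Run:
```python
from h import *
plan([545.5,94.5,150],90)
c=cam('wrist'); save(c,'w17'); print(proj(c,[[545,94.6,61],[545,94.6,131]]))
cv2.imwrite('pics/w17b.png',cv2.resize(c['img'][0:300],(800,469),interpolation=cv2.INTER_CUBIC))
```

```text
t=45.6 pos [438.6  78.6 109.2] yaw 98.3 F [-0.5 -0.1  0.5] g 0.448 => -0.0407 0.0004 0.1081 8.3 0.0 -0.0
[[254.74075832 296.95786045]
 [254.88672216 351.53208253]]
```

View pics/w17b.png

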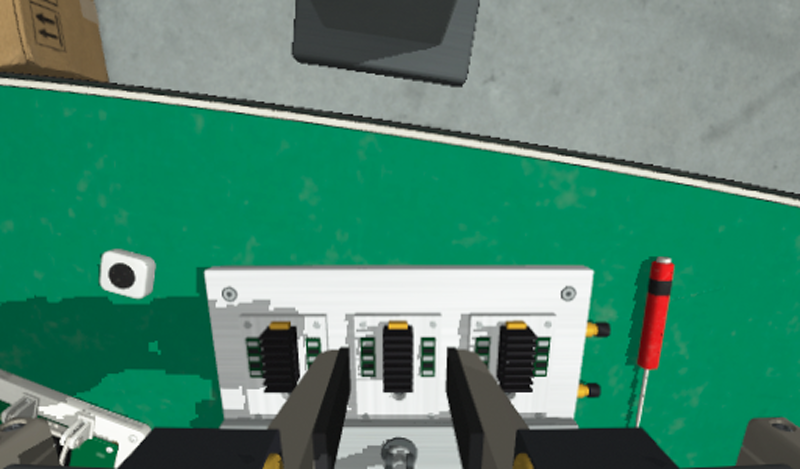

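All three carriers lie flat and square, with blocks at (280,358), (398,358) and (516,358). Now the lever: the turn goes in two bites because of the last joint's range. First I go above it.

Run:
```python
from h import *
plan([545.8,94.6,150],-4)
```

```text
t=45.6 pos [438.8  79.4 108.9] yaw 98.4 F [0.4 0.2 0.4] g 0.451 => -0.0410 -0.0005 0.1080 102.4 -0.0 -0.0
```

Emit:
step_arm --increments "-0.03 0 0 0 0 0;-0.045 0 0 0 0 0;-0.045 0 0 7 0 0;-0.045 0 0 14 0 0;-0.045 0 0 21 0 0;-0.045 0 0 28 0 0;-0.045 0 0 35 0 0;-0.045 0 0 42 0 0;-0.045 0 0 49 0 0;-0.045 0 0.02 56 0 0;-0.045 0 0.04 63 0 0;-0.045 0 0.06 70 0 0;-0.045 0 0.08 77 0 0;-0.045 0 0.1 84 0 0;-0.045 0 0.108 91 0 0;-0.045 0 0.108 98 0 0;-0.045 0 0.108 102.3 0 0;-0.045 0 0.108 102.3 0 0;-0.045 0 0.108 102.3 0 0" --gripper 0.5

```text
time_s: 47.22
position: [545.4, 96.6, 153.0]
ee_rot: [-0.484, -0.515, -0.484, 0.516]
contact_force: [-0.6, 0.4, -0.0]
grip_width: 0.502
```

Run:
```python
from h import *
np.set_printoptions(precision=2,suppress=True)
plan([545.8,94.6,77],-4)
o=observe(); print(o['joint_positions'])
c=cam('wrist'); save(c,'w18'); print(proj(c,[[545.8,94.6,61],[545.8,94.6,131]]))
```

```text
t=47.2 pos [545.4  96.6 153. ] yaw -3.6 F [-0.6  0.4 -0. ] g 0.502 => 0.0760 0.0007 0.0020 0.4 0.0 0.1
[-0.49  0.35  0.31  1.89 -0.13  0.93 -0.18]
[[255.35 188.78]
 [255.62 211.91]]
```

Run:
```python
from h import *
c=load('w18'); g=cv2.cvtColor(c['img'],cv2.COLOR_BGR2GRAY)[150:250:3,206:316:2]
for i,r in enumerate(g): print(150+3*i,''.join(' .:-=+*%@#'[9-min(9,v//26)] for v in r))
```

```text
150 ----------: :.:::..:::::::..=:= ***************@@@@@@@@
153 ----        :...::.::::::::.--. -**************@@@@@@@@
156             :.:::::::::::::.:= :.%*************%@@@@@@@
159              ::::::::::::::::=:: %%*************@@@@@@@
162      ....... :.::::.::::::::.-:: -%**************%@@@@%
165 .....        .::::::::::::::.:-..:%********************
168   .          .::::::::::::::::=.:.%%*******************
171 =**           ..::::.::::::::.--= +%*******************
174 =:%            ::::::::---:::.:-= :%*******************
177 %+*-           ::::::+******+::=-:.%*******************
180                :.:::**%--*%%**:--= %%******************
183 :+%#+    .**:   :::=*%*%%%%%**=--= -%******************
186 @#@#@:   +%**.  :::+*=+%%%%%*%+:=-.:%******************
189 @####+:  ----   :::-*=-+%%%%%%-:=-- %******************
192 ###@#@-          :::-**%%%%%%*::--= =%*****************
195 #@#@##=.         :::::%%%%%%%%=::== :%*****************
198 #@#@@#--         .::::-=%%%***%=:=-:.%*****************
201 #*@+@*=-          ::::::+%%*****---= *%****************
204 @%@@**@.:       
[... 239 characters left out ...]
     :::::::*%%%%+===-.:%***************
219 .                   :::::::::::-===+--.%***************
222     **+.     ..::--:-::::::::::::==+-=:=%*@@%**********
225 +++*@@@-:--:...     .::::::::::::-=+==-+%*@@@%+++++****
228 +++@@@#=             :::::::::::::==+-==%*@@@@++++++***
231 ++*@@@#%%*%          ::::::::::::::=+-=-%%@@@@%++++++**
234 ++@@@##@*:@.          ::::::::::::::+==-+@#@@@@*+++++++
237 +*@@@##@%-:.          :::::::::::::::+=-=@@#@@@%+++++++
240 +@@@###*   ..     .   .::::::::::::::--=-%@#@@@@*++++++
243 %@@@#######@*   :***. .:::::::::::::::-=-+@#@@@@%++++++
246 @@@@####@#@##:  :=-:.  .::::::::::::::=--+###@@@@*+++++
249 @@@########@#*          ::::::::::::::----##@@@@@@+++++
```

Lever found between the jaws, tilted slightly to +x (tip about 8 mm off); the head puts the axis near x=547. Descend and close on it.

Emit:
step_arm --increments "0.02 0.002 0.002 0.4 0 0.1;0.04 0.002 0.002 0.4 0 0.1;0.055 0.002 0.002 0.4 0 0.1;0.065 0.002 0.002 0.4 0 0.1;0.072 0.002 0.002 0.4 0 0.1;0.076 0.002 0.002 0.4 0 0.1;0.076 0.002 0.002 0.4 0 0.1;0.076 0.002 0.002 0.4 0 0.1"

```text
time_s: 47.93
position: [547.6, 94.3, 77.6]
ee_rot: [0.482, 0.518, 0.482, -0.517]
contact_force: [-0.8, -0.4, -1.2]
grip_width: 0.498
```

Emit:
step_arm --increments "0 0 0 0 0 0;0 0 0 0 0 0;0 0 0 0 0 0;0 0 0 0 0 0;0 0 0 0 0 0;0 0 0 0 0 0;0 0 0 0 0 0;0 0 0 0 0 0;0 0 0 0 0 0;0 0 0 0 0 0;0 0 0 0 0 0;0 0 0 0 0 0" --gripper 0.02 --newtons 40

```text
time_s: 48.93
position: [547.5, 94.3, 77.8]
ee_rot: [0.482, 0.518, 0.482, -0.517]
contact_force: [-2.6, -0.9, 3.8]
grip_width: 0.097
```

Run:
```python
from h import *
plan([547.2,94.6,77],-5); print(observe()['wrist_torque'])
```

```text
t=48.9 pos [547.5  94.3  77.8] yaw -4.0 F [-2.6 -0.9  3.8] g 0.097 => 0.0008 -0.0003 -0.0003 1.0 -0.0 -0.1
[-0.20911287  0.53016418  0.14018815]
```

Held at 8.9 mm. Turn clockwise.

Emit:
step_arm --increments "0.0002 0 0 6 0 0;0.0004 0 0 12 0 0;0.0006 0 0 18 0 0;0.0008 0 0 24 0 0;0.001 0 0 30 0 0;0.0012 0 0 36 0 0;0.0014 0 0 42 0 0;0.0014 0 0 42 0 0"

```text
time_s: 49.6
position: [546.7, 93.8, 76.3]
ee_rot: [-0.263, -0.656, -0.263, 0.657]
contact_force: [-3.9, -1.1, 6.4]
grip_width: 0.092
```

Run:
```python
from h import *
plan([547.5,94.3,74.7],-144); print(observe()['wrist_torque'],observe()['joint_positions'][6])
```

```text
t=49.6 pos [546.7  93.8  76.3] yaw -46.3 F [-3.9 -1.1  6.4] g 0.092 => 0.0016 0.0002 -0.0009 97.7 0.0 -0.0
[-0.34443408  1.02268424 -0.06138796] -0.771851737509031
```

Emit:
step_arm --increments "0.0002 0 0 7 0 0;0.0004 0 0 14 0 0;0.0006 0 0 21 0 0;0.0009 0 0 28 0 0;0.0011 0 0 35 0 0;0.0013 0 0 42 0 0;0.0016 0 0 49 0 0;0.0018 0 0 56 0 0;0.002 0 0 63 0 0;0.0022 0 0 70 0 0;0.0025 0 0 77 0 0;0.0027 0 0 84 0 0;0.003 0 0 91 0 0;0.0032 0 0 98 0 0;0.0032 0 0 98 0 0"

```text
time_s: 50.85
position: [545.6, 94.7, 73.1]
ee_rot: [0.324, -0.627, 0.325, 0.629]
contact_force: [-4.8, 2.4, 9.2]
grip_width: 0.092
```

Run:
```python
from h import *
plan([546.5,94,73.2],-144); print(observe()['wrist_torque'],observe()['joint_positions'][6])
```

```text
t=50.9 pos [545.6  94.7  73.1] yaw -144.6 F [-4.8  2.4  9.2] g 0.092 => -0.0001 -0.0003 -0.0011 -0.6 0.1 -0.1
[ 0.36574487  1.42620189 -0.15620034] -2.1982217454487345
```

Bite one is done (141°). Open, wind back a half turn around the standing lever, regrip.

Emit:
step_arm --increments "0 0 0 0 0 0;0 0 0 0 0 0;0 0 0 0 0 0;0 0 0 0 0 0;0 0 0 0 0 0;0 0 0 0 0 0;0 0 0 0 0 0;-0.003 0 -0.0008 -7 0 0;-0.003 0 -0.0008 -14 0 0;-0.003 0 -0.0008 -21 0 0;-0.003 0 -0.0008 -28 0 0;-0.003 0 -0.0008 -35 0 0;-0.003 0 -0.0008 -42 0 0;-0.003 0 -0.0008 -49 0 0;-0.003 0 -0.0008 -56 0 0;-0.003 0 -0.0008 -63 0 0;-0.003 0 -0.0008 -70 0 0;-0.003 0 -0.0008 -77 0 0;-0.003 0 -0.0008 -84 0 0;-0.003 0 -0.0008 -90 0 0" --gripper 0.5

```text
time_s: 52.52
position: [546.2, 93.9, 76.2]
ee_rot: [-0.217, -0.672, -0.217, 0.674]
contact_force: [0.1, 0.4, 0.1]
grip_width: 0.498
```

Emit:
step_arm --increments "0 0 0 -7 0 0;0 0 0 -14 0 0;0 0 0 -21 0 0;0 0 0 -28 0 0;0 0 0 -35 0 0;0 0 0 -42 0 0;0 0 0 -49 0 0;0 0 0 -56 0 0;0 0 0 -63 0 0;0 0 0 -70 0 0;0 0 0 -77 0 0;0 0 0 -84 0 0;0 0 0 -90 0 0;0 0 0 -90 0 0;0 0 0 -90 0 0"

```text
time_s: 53.77
position: [546.3, 93.5, 76.1]
ee_rot: [0.628, 0.323, 0.63, -0.324]
contact_force: [0.6, 0.4, 0.7]
grip_width: 0.497
```

Run:
```python
from h import *
plan([546.3,94.4,73],35.4); print(observe()['wrist_torque'],observe()['joint_positions'][6])
```

```text
t=53.8 pos [546.3  93.5  76.1] yaw 35.5 F [0.6 0.4 0.7] g 0.497 => 0.0032 0.0005 -0.0007 0.1 -0.1 0.1
[-0.02137165 -0.02391427 -0.03168898] 0.45788912663275594
```

Emit:
step_arm --increments "0.003 0.0005 -0.0007 0 0 0;0.003 0.0005 -0.0007 0 0 0;0.003 0.0005 -0.0007 0 0 0;0.003 0.0005 -0.0007 0 0 0;0.003 0.0005 -0.0007 0 0 0;0.003 0.0005 -0.0007 0 0 0;0.003 0.0005 -0.0007 0 0 0;0.003 0.0005 -0.0007 0 0 0;0.003 0.0005 -0.0007 0 0 0;0.003 0.0005 -0.0007 0 0 0;0.003 0.0005 -0.0007 0 0 0;0.003 0.0005 -0.0007 0 0 0" --gripper 0.02 --newtons 40

```text
time_s: 54.77
position: [546.2, 94.4, 73.2]
ee_rot: [0.628, 0.323, 0.63, -0.324]
contact_force: [-0.3, 1.2, 0.3]
grip_width: 0.09
```

Emit:
step_arm --increments "0.0002 0 0 7 0 0;0.0004 0 0 14 0 0;0.0006 0 0 21 0 0;0.0009 0 0 28 0 0;0.0011 0 0 35 0 0;0.0013 0 0 42 0 0;0.0016 0 0 49 0 0;0.0018 0 0 56 0 0;0.002 0 0 63 0 0;0.0022 0 0 70 0 0;0.0025 0 0 77 0 0;0.0027 0 0 84 0 0;0.003 0 0 91 0 0;0.0032 0 0 98 0 0;0.0032 0 0 102 0 0;0.0032 0 0 102 0 0"

```text
time_s: 56.1
position: [545.4, 94.7, 69.9]
ee_rot: [-0.144, -0.691, -0.144, 0.694]
contact_force: [-2.9, 0.4, 3.8]
grip_width: 0.088
```

Run:
```python
from h import *
plan([546.3,94.4,70],-81.5); print(observe()['wrist_torque'],observe()['joint_positions'][6])
```

```text
t=56.1 pos [545.4  94.7  69.9] yaw -66.5 F [-2.9  0.4  3.8] g 0.088 => -0.0001 0.0006 -0.0007 15.0 0.2 0.1
[ 0.04473957  0.80851401 -0.05836978] -1.0634030101946028
```

Emit:
step_arm --increments "0 0 0 3 0 0;0.0002 0 0 6 0 0;0.0003 0 0 9 0 0;0.0003 0 0 11 0 0;0.0003 0 0 11 0 0;0.0003 0 0 11 0 0"

```text
time_s: 56.6
position: [545.3, 94.7, 69.6]
ee_rot: [-0.078, -0.701, -0.078, 0.704]
contact_force: [-1.3, -0.7, 1.5]
grip_width: 0.091
```

Run:
```python
from h import *
plan([546.3,94.4,70],-81.5); print(observe()['wrist_torque'])
```

```text
t=56.6 pos [545.3  94.7  69.6] yaw -77.4 F [-1.3 -0.7  1.5] g 0.091 => -0.0004 0.0006 -0.0009 4.1 0.3 0.1
[ 0.0335658   0.49370017 -0.01298248]
```

Emit:
step_arm --increments "0 0 0 1 0 0;0 0 0 2 0 0;0 0 0 3 0 0;0 0 0 4 0 0;0 0 0 4 0 0;0 0 0 4 0 0"

```text
time_s: 57.1
position: [545.2, 94.8, 69.6]
ee_rot: [-0.053, -0.703, -0.053, 0.707]
contact_force: [-1.2, 0.5, 1.2]
grip_width: 0.093
```

Run:
```python
from h import *
plan([546.3,94.4,70],-81.5); print(observe()['wrist_torque'])
```

```text
t=57.1 pos [545.2  94.8  69.6] yaw -81.4 F [-1.2  0.5  1.2] g 0.093 => -0.0004 0.0006 -0.0010 0.1 0.3 0.0
[0.04514222 0.45915661 0.12347985]
```

Emit:
step_arm --increments "0 0 0 1 0 0;0 0 0 2 0 0;0 0 0 2.5 0 0;0 0 0 2.5 0 0"

```text
time_s: 57.43
position: [545.2, 94.9, 69.6]
ee_rot: [-0.038, -0.704, -0.038, 0.708]
contact_force: [-2.6, -0.2, 1.9]
grip_width: 0.094
```

Run:
```python
from h import *
plan([546.3,94.4,70],-81.5); print(observe()['wrist_torque'])
```

```text
t=57.4 pos [545.2  94.9  69.6] yaw -83.8 F [-2.6 -0.2  1.9] g 0.094 => -0.0004 0.0006 -0.0010 -2.3 0.3 0.0
[0.01761213 0.47389305 0.52256804]
```

Emit:
step_arm --increments "0 0 0 1 0 0;0 0 0 2 0 0;0 0 0 3 0 0;0 0 0 3 0 0;0 0 0 3 0 0"

```text
time_s: 57.85
position: [545.2, 94.9, 69.6]
ee_rot: [-0.02, -0.705, -0.02, 0.709]
contact_force: [-1.6, -0.2, 1.0]
grip_width: 0.102
```

Run:
```python
from h import *
plan([546.3,94.4,70],-81.5); print(observe()['wrist_torque'])
```

```text
t=57.9 pos [545.2  94.9  69.6] yaw -86.8 F [-1.6 -0.2  1. ] g 0.102 => -0.0004 0.0005 -0.0011 -5.3 0.3 0.0
[-0.05619466  0.48577339  0.69082921]
```

Torque rose to 0.5–0.7 N m with no further turn and the pads started to slip, so the screw is at its stop. Release, rise above the lever, shut the fingers and go to its -y side.

Emit:
step_arm --increments "0 0 0 0 0 0;0 0 0 0 0 0;0 0 0 0 0 0;0 0 0 0 0 0;0 0 0 0 0 0;0 0 0 0 0 0;0 0 0 0 0 0;0 0 0 -2 0 0;0 0 0 -5 0 0;-0.03 0 0 -5 0 0;-0.06 0 0 -5 0 0;-0.08 0 0 -5 0 0;-0.08 0 0 -5 0 0;-0.08 0 0 -5 0 0" --gripper 0.4

```text
time_s: 59.02
position: [546.2, 95.3, 150.4]
ee_rot: [-0.05, -0.704, -0.051, 0.706]
contact_force: [-0.9, 0.3, -0.3]
grip_width: 0.397
```

Run:
```python
from h import *
plan([546.3+.147*60,94.6-.989*60,150],-81.5)
c=cam('wrist'); save(c,'w19'); print(proj(c,[[546,94.6,53],[546,94.6,123]]))
g=cv2.cvtColor(c['img'],cv2.COLOR_BGR2GRAY)[150:250:3,206:306:2]
for i,r in enumerate(g): print(150+3*i,''.join(' .:-=+*%@#'[9-min(9,v//26)] for v in r))
```

```text
t=59.0 pos [546.2  95.3 150.4] yaw -81.8 F [-0.9  0.3 -0.3] g 0.397 => 0.0004 0.0607 -0.0003 -0.3 0.1 0.1
[[255.10367947 185.37072822]
 [255.21419239 207.22268723]]
150 **************************************************
153 *****************%%%%%%%%%%%%*********************
156 **************************************************
159 ..............................................   .
162 ==================================================
165    .........................................------
168 **************************************************
171 ........................:....::::::-==============
174 .....................=**%%%%+=====================
177 ....................+*%*-*@@%*====================
180 ...................-***@@@%%%%+===================
183 ...................+*.-@@@@+*%+============----:..
186 ...................-*--@@@@=%%+======--:..........
189 ....................=**@@@@%%*=--.................
192 .....................=%@@@@%......................
195 ......................%@@@@-......................
198 ......................*%%%%=.........:::.....:::::

[... 234 characters left out ...]
            -****.         :-:          
216 -----=--                 --------:---:-           
219 @%%* +--       %%%*: ########--+%%%*:---      .@@@
222 +++% +--**-    -::*  ########=-++===:-=**:    .=::
225 @@%%%%%@##*    @@@*  @@@@@@@@+-+@@@+.-+##@%%%%*%@@
228 %%%%%%%###*    %%%*- ########+-+@@@+--+###@%%%%%%%
231 %%%%%%@###%    +--*: @#@#@@@@=-+---+:-*###@%%%%%%*
234 %%%%%%####%    @@@%: @@@@@@@@=-+@@@=:-*####%%%%%%%
237 %%%%%@####%    *++%  ########+-+**== -%####@%%%%%%
240 %%%%%#####@    %+++  ########+-***+:.-@#####%%%%%%
243 %%%%%#####@          @@@@@@@@=--.....-@#####@%%%%%
246 %%%%######@    ::    @@@@@@@@+:.  :. -@######%%%%%
249 %%%%#######          ########:        #######@%%%%
```

The lever stands upright and square, with its thin side along base y. Move to its -y side with fingers shut.

Emit:
step_arm --increments "0 0.03 0 0 0 0;0 0.06 0 0 0 0;0 0.06 0 0 0 0;0 0.06 0 0 0 0;0 0.06 0 0 0 0;0 0.06 0 0 0 0;0 0.06 0 0 0 0;0 0.06 0 0 0 0;0.03 0.06 0 0 0 0;0.06 0.06 0 0 0 0;0.075 0.06 0 0 0 0;0.078 0.06 0 0 0 0;0.078 0.06 0 0 0 0" --gripper 0.0 --newtons 30

```text
time_s: 60.15
position: [552.8, 36.0, 70.5]
ee_rot: [-0.051, -0.703, -0.051, 0.708]
contact_force: [0.4, -0.9, 1.5]
grip_width: 0.003
```

Emit:
step_arm --increments "0 -0.01 0 0 0 0;0 -0.02 0 0 0 0;0 -0.03 0 0 0 0;0 -0.038 0 0 0 0;0 -0.046 0 0 0 0;0 -0.054 0 0 0 0;0 -0.062 0 0 0 0;0 -0.07 0 0 0 0;0 -0.075 0 0 0 0;0 -0.075 0 0 0 0"

```text
time_s: 60.98
position: [541.7, 111.9, 70.4]
ee_rot: [-0.051, -0.703, -0.052, 0.708]
contact_force: [-0.1, 0.0, -0.2]
grip_width: 0.005
```

Emit:
step_arm --increments "0.004 -0.008 0 0 0 0;0.008 -0.014 0 0 0 0;0.012 -0.02 0 0 0 0;0.016 -0.025 0 0 0 0;0.02 -0.028 0 0 0 0;0.024 -0.03 0 0 0 0;0.028 -0.03 0 0 0 0;0.03 -0.03 0 0 0 0;0.03 -0.03 0 0 0 0"

```text
time_s: 61.73
position: [536.8, 141.3, 39.9]
ee_rot: [-0.051, -0.702, -0.051, 0.708]
contact_force: [0.2, -0.6, -0.4]
grip_width: 0.005
```

Emit:
step_arm --increments "0.002 0 0 0 0 0;0.004 0 0 0 0 0;0.006 0 0 0 0 0;0.006 0 0 0 0 0"

```text
time_s: 62.07
position: [536.7, 141.2, 33.6]
ee_rot: [-0.051, -0.702, -0.051, 0.708]
contact_force: [-0.2, 0.1, -0.1]
grip_width: 0.005
```

Emit:
step_arm --increments "0.001 0 0 0 0 0;0.002 0 0 0 0 0;0.003 0 0 0 0 0;0.003 0 0 0 0 0"

```text
time_s: 62.4
position: [536.6, 141.1, 30.4]
ee_rot: [-0.051, -0.702, -0.051, 0.708]
contact_force: [0.3, -0.5, -0.5]
grip_width: 0.008
```

Emit:
step_arm --increments "0.001 0 0 0 0 0;0.002 0 0 0 0 0;0.003 0 0 0 0 0;0.003 0 0 0 0 0"

```text
time_s: 62.73
position: [536.8, 141.4, 27.8]
ee_rot: [-0.051, -0.702, -0.052, 0.708]
contact_force: [-1.9, 0.8, 5.1]
grip_width: 0.005
```

Emit:
step_arm --increments "0.001 0 0 0 0 0;0.002 0 0 0 0 0;0.003 0 0 0 0 0;0.003 0 0 0 0 0"

```text
time_s: 63.07
position: [537.0, 141.7, 26.8]
ee_rot: [-0.05, -0.702, -0.052, 0.708]
contact_force: [-5.4, 0.1, 20.1]
grip_width: 0.005
```

The force rises to 20 N at the flat height, so the lever is down. Retreat and look from the front.

Emit:
step_arm --increments "-0.03 0 0 0 0 0;-0.07 0 0 0 0 0;-0.11 0 0 0 0 0;-0.14 0 0 0 0 0;-0.14 0.02 0.04 0 0 0;-0.14 0.04 0.08 0 0 0;-0.14 0.06 0.12 0 0 0;-0.14 0.06 0.125 0 0 0;-0.12 0.06 0.125 0 0 0;-0.12 0.06 0.125 0 0 0;-0.12 0.06 0.125 0 0 0"

```text
time_s: 63.98
position: [422.6, 63.8, 147.4]
ee_rot: [-0.05, -0.702, -0.052, 0.709]
contact_force: [0.4, 0.4, -0.4]
grip_width: 0.007
```

Run:
```python
from h import *
plan([420,80,140],-81.5)
c=cam('wrist'); save(c,'w20'); s=cam('scene'); save(s,'s20'); t=cam('top'); save(t,'t20')
a=cv2.resize(c['img'][:290],(600,340)); b=cv2.resize(s['img'][160:250,180:340],(462,260),interpolation=cv2.INTER_CUBIC)
d=cv2.resize(t['img'][170:250,300:425],(338,260),interpolation=cv2.INTER_CUBIC)
cv2.imwrite('pics/fin.png',np.vstack([np.hstack([a,np.zeros((340,200,3),np.uint8)]),np.hstack([b,d])]))
```

```text
t=64.0 pos [422.6  63.8 147.4] yaw -81.7 F [ 0.4  0.4 -0.4] g 0.007 => 0.0075 -0.0164 0.0001 -0.2 0.5 0.1
```

View pics/fin.png

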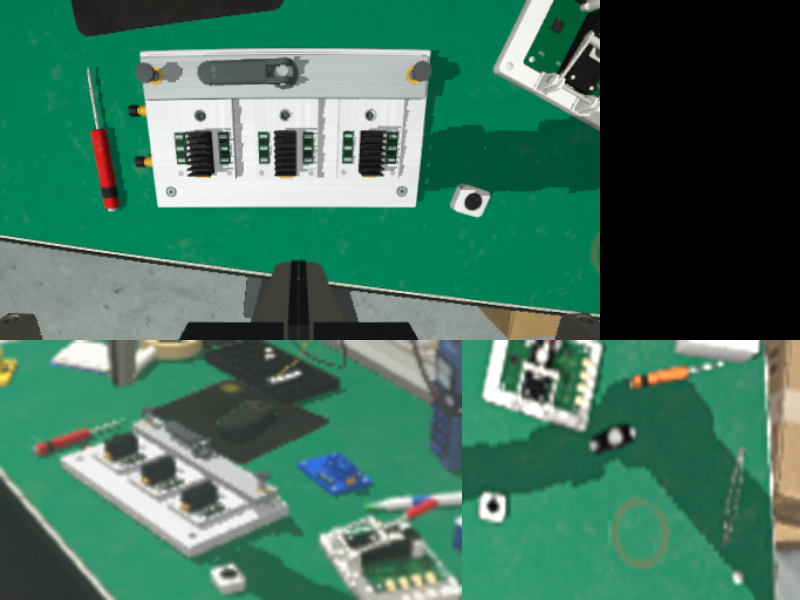

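The lever lies flat along the bar towards +y, and the tools are on the mat. The right hole at (371,114) looks lighter than the others, so I check it numerically.

Run:
```python
from h import *
c=load('w20'); np.set_printoptions(precision=1,suppress=True)
g=cv2.cvtColor(c['img'],cv2.COLOR_BGR2GRAY)
for u,v in ((200,115),(285,115),(371,115)):
    u,v=int(u*512/600),int(v*290/340); print(g[v-7:v+8,u-8:u+9])
    k=g[v-7:v+8,u-8:u+9]; ys,xs=np.nonzero(k<110); print('pin world',unproj(c,[(u-8+xs.mean(),v-7+ys.mean())],23))
P=lambda l: unproj(c,np.array(l)*[512/600,290/340],28)
print('blocks',unproj(c,np.array([(200,154),(285,154),(371,154)])*[512/600,290/340],51))
```

```text
[[243 241 240 239 239 241 240 238 239 240 242 240 238 240 241 240 241]
 [243 242 240 239 238 241 239 236 237 237 241 241 238 239 241 240 241]
 [243 241 240 239 239 238 215 210 206 212 231 237 237 239 241 240 240]
 [243 241 241 239 236 211 139 105 115 128 165 206 230 238 241 240 241]
 [243 241 241 239 204 134 103 114 132 111 113 141 187 237 241 241 241]
 [244 242 241 237 149 100  98  99  50  65  71  78 123 224 240 241 240]
 [244 242 241 224 134  98  81  48  59  93  85  63  70 159 238 241 240]
 [243 243 241 224 118  94  70  53  62  92  91  77  55 134 237 240 240]
 [244 243 241 229 118  92  69  54  63  93  93  88  56 137 237 240 240]
 [243 243 242 239 152 100  75  55  61  83  83  84  63 146 238 241 240]
 [243 243 241 240 216 129  95  72  57  55  59  68 101 197 239 241 240]
 [243 243 241 240 237 183 141 105  78  84  91 111 185 233 240 241 240]
 [243 243 241 240 238 230 216 178 143 151 177 200 234 238 240 241 240]
 [243 243 242 240 239 239 241 233 219 220 230 237 240 239 240 241 240]
 [242 244 242 241 240 239 242 241 240 240 239 242 241 238 240 241 240]]
pin world [[499.4 169.4  23. ]]
[[
[... 1564 characters left out ...]
125 231 175 196 232 235 233]
 [237 236 234 186  92  55  57  84  89  80  92 216 170 203 232 235 233]
 [237 236 234 203 107  54  74  87  89  78 107 193 163 218 234 235 233]
 [237 236 234 220 135  61  81  87  85  81 168 172 181 225 234 234 233]
 [238 236 234 230 192 119  74  67  91 130 174 165 210 230 235 234 233]
 [237 235 234 233 227 194 134 128 133 147 183 206 226 232 235 234 233]
 [237 235 234 233 232 230 221 208 204 205 225 230 231 233 235 234 234]
 [236 235 234 232 232 235 234 230 229 230 235 234 231 233 235 234 234]
 [236 236 234 232 232 235 234 232 232 232 235 234 231 233 235 234 234]]
pin world [[522.8  11.3  23. ]]
blocks [[467.2 158.8  51. ]
 [477.8  83.8  51. ]
 [489.    8.4  51. ]]
```

All three holes show their pin inside the rim. On the right one the pin sits about 1 mm off-centre, within the clearance. Nothing is touched, so I hand in.

```bash
python3 -c "
from h import *
print(hand_in())"
```

```text
the job is handed in; nothing more can be done
None
```

The clamping base is set up as asked, and I handed the job in at about 64 s of the 210 s allowed; the hand-in gave no verdict.

- **Tools off the deck:** the screwdriver lies on the mat left of the base and the loupe on the mat to its right.
- **Carriers:** all three were there. Each was slid under the bar until it touched the fence, then lowered over its own pin.
- **Clamp:** I turned the screw clockwise in two bites. At the end the torque rose from about 0.1 to 0.7 N m and the pads slipped on the lever, so I took that as the stop. I then folded the lever flat along the bar towards +y.

**Last checks:**
- Each carrier met the deck at the expected height with the arm pressing lightly, and the final pictures show a pin inside every hole.
- The lever is down flat and the arm is clear of everything.
- The attenuator and the blue look-alike show no change in the last views. The yellow one is only partly in view, and the arm never worked near it.

**What disagreed or went wrong:**
- The fingertips are about 28 mm behind the stated TCP, not 8 mm ahead of it. My first two grasps of the screwdriver closed on nothing above it; after that I worked with the measured offset.
- The right carrier sits about 1 mm off-centre on its pin, within the hole's clearance.
- The snug screw reading is inferred from torque and angle, because the screw itself could not be read.

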